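# Mount a freshly painted papier-mache head on its turning spindle

### The arm

A 7-joint arm with a two-finger parallel gripper is mounted at the origin on the work surface. World frame = base frame: x ahead of the robot, y to its left, z up, the work surface at z = 0. Lengths are in m, angles in rad, forces in N, time in s.
With the tool pointing down it reaches from about 0.4 to 0.85 m from the base axis. Payload 10.4 kg.
Tool frame: the origin (TCP) lies midway between the tips of the shut fingers; the grasp point (between the pads) lies manip.pinch_z behind it (manip.pinch_z is the distance from the TCP to the grasp point, in m); z points along the fingers, y is the direction in which the jaws open and shut (so a half turn about z gives the same grasp; the last joint's range is limited). The gripper opens to 85 mm and grips with 20 to 120 N. Pads are 22 mm wide; open, the fingers measure 114 mm over their backs; the gripper's body (76 mm by 85 mm) begins 54 mm behind the grasp point. The pads swing forward as they close: fully open they stand 13 mm farther back than shut.
Start: joints at [1.25, 0.332, -0.065, 1.46, 0.022, 1.35, -0.088], TCP at [0.183, -0.598, 0.204] pointing down, gripper open.
Joint ranges: [-2.6, 2.6], [-0.5, 2.12], [-1.47, 1.34], [0.16, 2.42], [-1.27, 4.41], [0.06, 2.06], [-2.6, 2.6]. Speed limits (rad/s): [2.22, 2.22, 2.79, 2.79, 3.14, 3.14, 3.14].

### API

Orientations are given as a unit quaternion [x, y, z, w].
In Python, from workcell import manip gives the robot as it stands.
- The arm moves only by the shell command python3 -m handwheel 'ROWS' [FORCE]. ROWS is JSON, a list that holds one entry, the list of rows, each a list of 7 numbers: the shift along the tool's x, y, z in m, then the turn, a rotation vector about the tool's x, y, z in rad, then the finger opening in m, from 0 to 0.0854. In form: [[[tx, ty, tz, ax, ay, az, claw], ...]]. A call has 1 to 8 rows; each row is the pose to reach, as a shift and turn from the pose commanded when the call began, along the tool's axes at that moment; what a row does not reach only later rows make up. A row lasts 1/8 s, in which the tool goes at most 62.5 mm and 10.7 degrees, less where a joint would pass 70% of its speed; a pose out of reach is approached as far as the arm can. A call with a gripper value outside its range is refused whole. The fingers move at their own pace and stop on an object; FORCE is the grip in N (left out, the last holds). Time passes only in rows, so rows that repeat a pose let the fingers close. It gives the time, the measured TCP pose, the force and the opening at its end, in the units of the state.
- manip.get_obs(): the state, without advancing time (a new reading comes with each control period).
- manip.camera(name): name is "side" or "top"; returns the picture (400x640x3 uint8, blue, green, red); there is no depth.
- manip.calibration(name): a dict with "fx", "fy", "cx", "cy" (pixels), "k1" (the pictures are not rectified: a ray, as slopes to the right and down, at radius r is drawn at 1 + k1 r^2 times it, then the intrinsics apply), "view" (4x4, takes a point from world to camera coordinates). Camera axes: x right, y up, looking along -z (the intrinsics and any distortion apply to the point x, -y, -z); pixel columns grow to the right and rows downward; lengths in m; the calibration is good to about 2 mm. A picture is of the moment at which its call begins. calibration takes no time and is no camera call.
- manip.hand_in(): hands the job in, once; it reports no verdict.
The state is a dict: "clock": time; "joint_pos": joint angles; "joint_velocities": joint speeds; "tau": joint torques, N m; "position": TCP position; "ee_rot": TCP orientation; "ft_force": force on the tool from outside, world axes, zero at the start; "torque": the same for the moment, N m; "grip_width": opening from 0.0 (shut) to 1.0 (fully open).
Only numpy, scipy, OpenCV 4.12 (cv2) and the standard library are available. Lean on these libraries where they do the work, as an engineer would, in place of code of your own. Each camera call takes 0.05 s, during which the arm holds its last target.

### The job

Take the wooden-handled steel spindle from its rest and thread it through the near upright of the turning stand, through the papier-mache head and through the far upright, until the handle's shoulder is flush against the near upright; then let go of it. Head and far upright each sit some millimetres off line on stiff cross slides, so feel for their holes and bring each into line with the spindle, gently (never more than about 20 N on stand or head). The paint is wet: touch stand and head with nothing but the spindle, and leave the jars, the brush and the clay trinket where they are.

Things in the scene. Friction and masses are not known exactly. Their poses are not given: they have to be found in the camera images.
- spindle: Loose spindle, 0.1 kg: steel rod 12 mm in diameter, 175 mm long, flat-ended with a 1 mm chamfer, in a square wooden handle 26 x 26 x 90 mm. Origin on the axis at the shoulder, where rod meets handle; +y along the rod to the tip, handle at y = -90 to 0 mm, x and z square to its sides. It starts level in the rest, axis 53 mm above the table.
- handle (a point): Centre of the part of the handle to grip: on the axis, 50 mm behind the shoulder, 26 mm wide across x; frame as the spindle's.
- tip (a point): Centre of the rod's end, 175 mm ahead of the shoulder. Held by the handle, the tip droops by 1 to 2 mm.
- rest: Fixed wooden rest, 70 x 200 mm, under the spindle; origin under its centre, rod along +y, shoulder at about y = -70 mm. A 52 mm high cheek at y = -84 to -70 mm holds the handle's front in a 32 mm notch, a 57 mm high cheek at y = 74 to 86 mm holds the rod in an 18 mm notch; both are open upward. The back 76 mm of the handle overhangs free.
- stand: Fixed turning stand, base board 120 x 190 x 14 mm, with two plywood uprights (60 mm wide, 10 mm thick, 115 mm high; the near one fixed) and between them a hollow papier-mache head, 78 mm across, top 124 mm high. Origin under the base's centre; the spindle line runs from the near hole along +y at x = 0, 85 mm above the table.
- near_hole (a point): Centre of the near upright's 17 mm hole on its outer face, y = -75 mm on the stand: the face where the shoulder must seat. Frame as the stand's, +y is the way in. With the rod in this hole only, the spindle can be swung about 0.3 rad to either side.
- far_mid (a point): Fixed point on the spindle line, 140 mm beyond near_hole along +y, in the plane of the far upright's face that the tip meets; same frame. The far upright's 15.5 mm hole lies in this plane at this height but up to 7 mm to either side along x: not measured. The upright slides along x only, as the head does, also at 4 N.
- head_mid (a point): Fixed point on the spindle line, 52 mm beyond near_hole, in the plane of the head's front face. The head's 15.5 mm hole (in a 56 mm square board 10 mm thick, hollow behind) lies in this plane at this height but up to 10 mm to either side along x: not measured. The head slides along x only, does not turn, takes 4 N or a little more to shift and stays where left.
- jar_big: Bystander: green paint jar, 52 mm across, 55 mm high; origin under its centre.
- jar_small: Bystander: red paint jar, 40 mm across, 45 mm high; origin under its centre.
- trinket: Bystander: little clay skull, 52 mm across, 44 mm high; origin under its centre.
- brush: Bystander: paint brush lying flat; origin under it.

How it is judged:
By the outcome, as a careful person would: the job done as asked, in the order asked, and still so for the second after the job is handed in, with the robot touching nothing.
It also fails if it takes over 67 s, if anything falls off the work surface, if the arm or the gripper's body presses on something with over 40 N, if the wrist force passes 120 N, or if a joint passes its speed limit or range.

## Working session

There is one attempt and no reset: what is moved stays moved. The work goes in short steps, Python scripts to look and compute and a shell command to move; the robot and the scene stay as the last step left them, time stands still between calls to the robot, and variables do not carry over. Pictures are saved under pics/ and viewed, and the job is handed in when it is done.

```bash
ls; mkdir -p pics
python3 - <<'E'
from workcell import manip
import cv2
o=manip.get_obs()
for k,v in o.items(): print(k,v)
print(manip.pinch_z)
for n in("side","top"):
    c=manip.calibration(n); print(n,c)
    cv2.imwrite(f"pics/{n}0.png",manip.camera(n))
E
```

```text
pics
clock 0.0
joint_pos [ 1.25039138  0.33288711 -0.06470676  1.46094733  0.02157265  1.3499083
 -0.08851058]
joint_velocities [-3.75769529e-04  2.31656912e-04 -2.27426523e-03 -8.09482873e-05
 -2.98021273e-04  5.48939977e-04 -1.00608068e-03]
tau [ 7.78090107e-04 -6.25454450e+01  4.96871537e-02 -3.91604805e+01
  1.64072856e-02  9.89147782e-03 -1.68218310e-05]
position [ 0.18327104 -0.59708373  0.20340359]
ee_rot [ 9.88933423e-01  1.48358199e-01 -1.27290148e-04 -7.16738956e-04]
ft_force [-0.26739355  0.47467527  0.07130049]
torque [ 0.01701398  0.00378439 -0.03264043]
grip_width 0.9996180662386444
0.0187
side {'fx': 454.5504246385507, 'fy': 454.5504246385507, 'cx': 316.43584997578705, 'cy': 202.034018900099, 'k1': -0.08925190996372048, 'view': array([[ 0.96368427, -0.266274  ,  0.02026759, -0.59875918],
       [ 0.10892202,  0.46122965,  0.88056982, -0.18486928],
       [-0.24382087, -0.8463837 ,  0.47348286, -0.93724988],
       [ 0.        ,  0.        ,  0.        ,  1.        ]])}
top {'fx': 428.82970833014474, 'fy': 428.82970833014474, 'cx': 324.42014640578606, 'cy': 193.23579423222952, 'k1': -0.058120785010253674, 'view': array([[ 0.00377656, -0.99998532, -0.00388583,  0.04839859],
       [ 0.99173593,  0.00324702,  0.12825483, -0.64622714],
       [-0.12824033, -0.00433808,  0.99173363, -1.16760026],
       [ 0.        ,  0.        ,  0.        ,  1.        ]])}
```

View pics/side0.png

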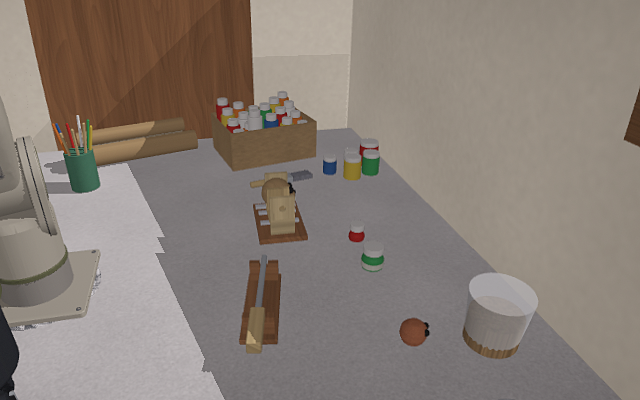

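View pics/top0.png

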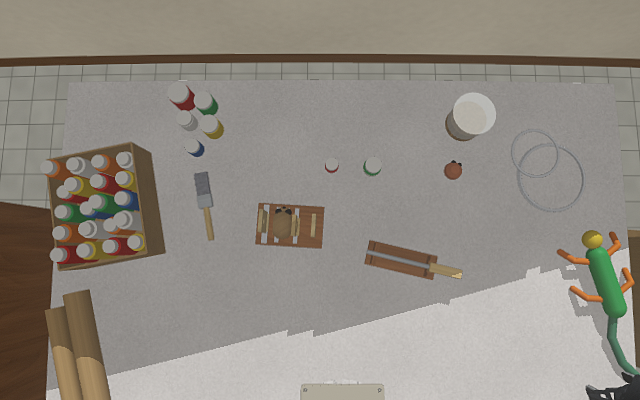

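```bash
cat > h.py <<'E'
import numpy as np, cv2
from workcell import manip
def cam(n):
    c=manip.calibration(n); V=np.array(c['view']); K=np.array([[c['fx'],0,c['cx']],[0,c['fy'],c['cy']],[0,0,1]]); return V,K,c['k1']
def proj(n,P):
    V,K,k1=cam(n); P=np.atleast_2d(P); q=P@V[:3,:3].T+V[:3,3]
    s=np.c_[q[:,0]/-q[:,2], -q[:,1]/-q[:,2]]; r2=(s**2).sum(1,keepdims=True)
    s=s*(1+k1*r2); return s@K[:2,:2].T+K[:2,2]
def ray(n,uv):
    V,K,k1=cam(n); d=cv2.undistortPoints(np.array(uv,float).reshape(-1,1,2),K,np.array([k1,0,0,0,0.])).reshape(-1,2)
    D=np.c_[d[:,0],-d[:,1],-np.ones(len(d))]@V[:3,:3]
    o=-V[:3,:3].T@V[:3,3]; return o,D
def onz(n,uv,z):
    o,D=ray(n,uv); t=(z-o[2])/D[:,2]; return o+D*t[:,None]
def tri(u1,u2):
    o1,d1=ray('side',[u1]);o2,d2=ray('top',[u2]);d1=d1[0];d2=d2[0]
    A=np.c_[d1,-d2]; t=np.linalg.lstsq(A,o2-o1,rcond=None)[0]
    p,q=o1+d1*t[0],o2+d2*t[1]; return (p+q)/2, np.linalg.norm(p-q)
E
python3 - <<'E'
import cv2
t=cv2.imread('pics/top0.png'); s=cv2.imread('pics/side0.png')
def c(i,x0,x1,y0,y1,k,n): cv2.imwrite('pics/'+n,cv2.resize(i[y0:y1,x0:x1],None,fx=k,fy=k,interpolation=cv2.INTER_CUBIC))
c(t,250,330,195,255,10,'t_stand.png'); c(t,360,470,230,290,7,'t_rest.png')
c(s,240,320,165,245,7,'s_stand.png'); c(s,230,300,250,355,5.5,'s_rest.png')
E
```

```text
(no output)
```

View pics/t_stand.png

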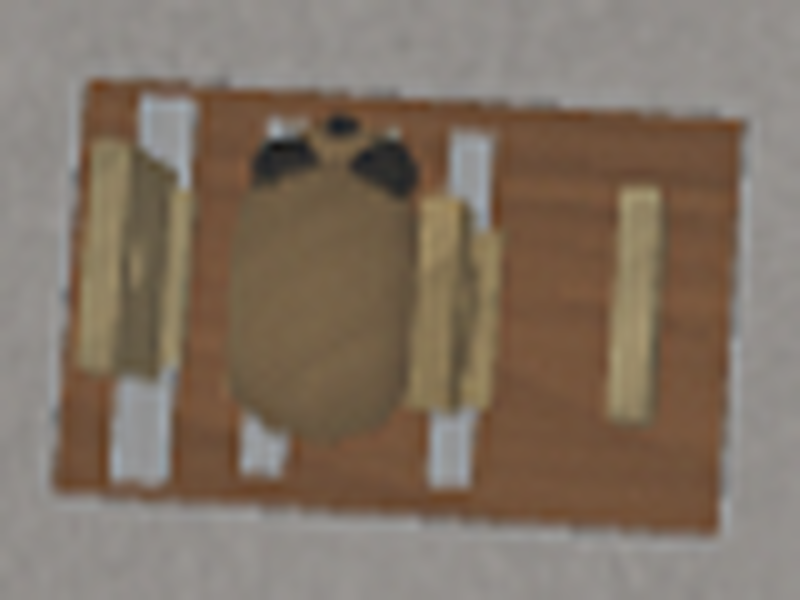

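View pics/t_rest.png

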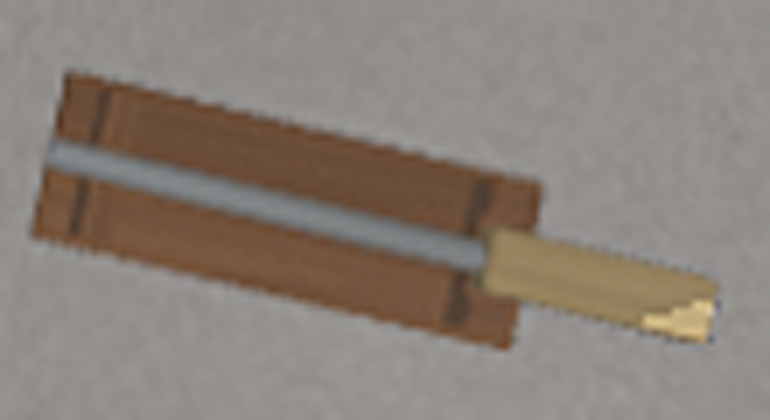

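View pics/s_stand.png

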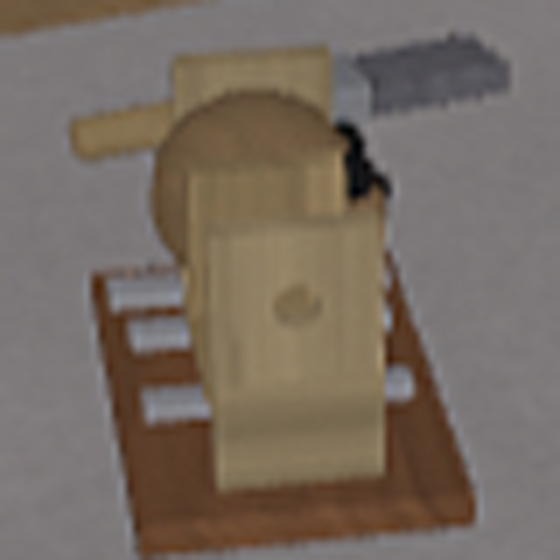

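View pics/s_rest.png

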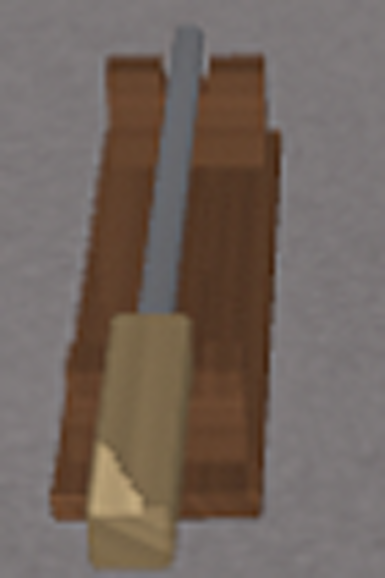

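Run:
```python
from h import *
np.set_printoptions(precision=4,suppress=True)
def T(pts,k,x0,y0): return (np.array(pts,float)+.5)/k-.5+[x0,y0]
def an(v): return np.arctan2(-v[0],v[1])
c=onz('top',T([(88,80),(745,118),(718,533),(55,492)],10,250,195),.014); print('base',c.mean(0),np.linalg.norm(np.diff(c,axis=0),axis=1),an(c[0]-c[1]),an(c[3]-c[2]))
c=onz('top',T([(622,186),(662,186),(652,424),(606,422)],10,250,195),.115); print('near',c.mean(0),np.linalg.norm(np.diff(c,axis=0),axis=1)); n=c
nf=(c[1]+c[2])/2; print('nearface',nf, an(np.array([-(c[1]-c[2])[1],(c[1]-c[2])[0],0])))
c=onz('top',T([(97,138),(130,138),(112,374),(80,372)],10,250,195),.115); print('far',c.mean(0),np.linalg.norm(np.diff(c,axis=0),axis=1))
c=onz('top',T([(424,195),(463,195),(449,411),(410,408)],10,250,195),.113); print('headboard',c.mean(0),np.linalg.norm(np.diff(c,axis=0),axis=1))
c=onz('top',T([(473,232),(502,232),(490,411)],10,250,195),.1); print('headboard?',c)
o,D=ray('side',T([(298,305)],7,240,165)); print('hole ray at z=.085',o+D[0]*((.085-o[2])/D[0,2]))
m=T([(298,305)],7,240,165)
# spindle
c=onz('top',T([(490,232),(718,285),(708,343),(480,290)],7,360,230),.066);print('handle',c,c.mean(0))
b=(c[0]+c[3])/2;e=(c[1]+c[2])/2; print(b,e,np.linalg.norm(b-e),an(b-e))
c=onz('top',T([(50,153),(485,255)],7,360,230),.059);print('rod',c,np.linalg.norm(c[0]-c[1]),an(c[0]-c[1]))
c=onz('top',T([(68,72),(543,182),(512,349),(33,238)],7,360,230),.03);print('rest',c.mean(0),an(c[0]-c[1]))
# side checks
s=onz('side',T([(110,318),(190,320)],5.5,230,250),.066);print('handle front side',s)
s=onz('side',T([(188,28),(160,312)],5.5,230,250),.059);print('rod side',s,an(s[0]-s[1]))
```

```text
base [0.5576 0.1499 0.014 ] [0.1897 0.1187 0.1893] -0.05435713165792145 -0.0563547696540492
near [0.5525 0.0797 0.115 ] [0.0105 0.0625 0.012 ]
nearface [0.5524 0.0741 0.115 ] -0.03569268048648065
far [0.5648 0.2196 0.115 ] [0.0087 0.0623 0.0084]
headboard [0.553  0.1322 0.113 ] [0.0103 0.0569 0.0103]
headboard? [[0.5724 0.1236 0.1   ]
 [0.5724 0.1159 0.1   ]
 [0.5249 0.1186 0.1   ]]
hole ray at z=.085 [0.5546 0.0756 0.085 ]
handle [[ 0.4535 -0.2359  0.066 ]
 [ 0.433  -0.3246  0.066 ]
 [ 0.4107 -0.32    0.066 ]
 [ 0.4312 -0.2315  0.066 ]] [ 0.4321 -0.278   0.066 ]
[ 0.4424 -0.2337  0.066 ] [ 0.4219 -0.3223  0.066 ] 0.09095604931857139 -0.2274360438304594
rod [[ 0.4837 -0.0657  0.059 ]
 [ 0.4444 -0.2354  0.059 ]] 0.17419921525475907 -0.2278251981735071
rest [ 0.461 -0.164  0.03 ] -0.22539643644966245
handle front side [[ 0.43   -0.2368  0.066 ]
 [ 0.4552 -0.244   0.066 ]]
rod side [[ 0.4841 -0.0699  0.059 ]
 [ 0.4473 -0.2298  0.059 ]] -0.226221222313743
```

```bash
cat >> h.py <<'E'
from scipy.spatial.transform import Rotation as R
def pose(yaw,pitch=0):
    """tool z down, tool x along world direction (-sin yaw, cos yaw); pitch>0 raises the tip"""
    x=np.array([-np.sin(yaw)*np.cos(pitch),np.cos(yaw)*np.cos(pitch),np.sin(pitch)])
    y=np.cross([0,0,-1.],x);y/=np.linalg.norm(y); z=np.cross(x,y)
    return R.from_matrix(np.c_[x,y,z])
def goal(p,r):
    o=manip.get_obs(); R0=R.from_quat(o['ee_rot'])
    d=R0.inv().apply(np.array(p)-o['position']); w=(R0.inv()*r).as_rotvec()
    print('shift',np.round(d,4),'turn',np.round(w,4))
def st():
    o=manip.get_obs(); r=R.from_quat(o['ee_rot']).as_matrix(); x=r[:,0]
    print('t',round(o['clock'],2),'p',np.round(o['position'],4),'yaw',round(np.arctan2(-x[0],x[1]),4),'pitch',round(x[2],4),'roll',round(r[2,1],4),'F',np.round(o['ft_force'],1),'M',np.round(o['torque'],2),'w',round(o['grip_width'],3))
E
python3 -c "
from h import *
st();goal([.4316,-.2847,.15],pose(-.227)); print(manip.get_obs()['joint_pos'])"
```

```text
t 0.1 p [ 0.1833 -0.5971  0.2035] yaw -1.273 pitch -0.0 roll -0.0013 F [ 0.4  0.2 -0.9] M [0.05 0.   0.  ] w 1.001
shift [ 0.3291 -0.2258  0.0538] turn [-1.200e-03 -6.000e-04 -1.046e+00]
[ 1.25042162  0.33282087 -0.06469334  1.46084739  0.02159031  1.34989013
 -0.08849983]
```

```bash
python3 -m handwheel '[[[0.329,-0.226,0.054,0,0,-1.046,0.085],[0.329,-0.226,0.054,0,0,-1.046,0.085],[0.329,-0.226,0.054,0,0,-1.046,0.085],[0.329,-0.226,0.054,0,0,-1.046,0.085],[0.329,-0.226,0.054,0,0,-1.046,0.085],[0.329,-0.226,0.054,0,0,-1.046,0.085],[0.329,-0.226,0.054,0,0,-1.046,0.085],[0.329,-0.226,0.054,0,0,-1.046,0.085]]]' 60
python3 -c "
from h import *
st();goal([.4316,-.2847,.0343],pose(-.227))"
```

```text
clock: 1.1
position: [0.4327, -0.2825, 0.1497]
ee_rot: [0.781, 0.624, 0.0, -0.0]
ft_force: [-0.7, -1.0, -0.2]
grip_width: 0.995
t 1.1 p [ 0.4327 -0.2825  0.1497] yaw -0.2226 pitch 0.0009 roll -0.0006 F [-0.7 -1.  -0.2] M [-0.04 -0.01  0.02] w 0.995
shift [-0.0025 -0.0005  0.1154] turn [-0.0006 -0.0009  0.0044]
```

```bash
python3 -m handwheel '[[[0,0,0,0,0,0,0.06],[0,0,0,0,0,0,0.06]]]' 
python3 -c "
from h import *
st();goal([.4316,-.2847,.0343],pose(-.227))
cv2.imwrite('pics/s1.png',manip.camera('side')[150:400,130:430].repeat(2,0).repeat(2,1))"
```

```text
clock: 1.35
position: [0.4308, -0.2862, 0.1502]
ee_rot: [0.783, 0.622, -0.0, 0.0]
ft_force: [0.1, 0.6, -0.1]
grip_width: 0.706
t 1.35 p [ 0.4308 -0.2862  0.1502] yaw -0.2292 pitch -0.0004 roll -0.0002 F [ 0.1  0.6 -0.1] M [-0.01 -0.01 -0.03] w 0.706
shift [0.0016 0.0005 0.1159] turn [-0.0002  0.0004 -0.0022]
```

View pics/s1.png

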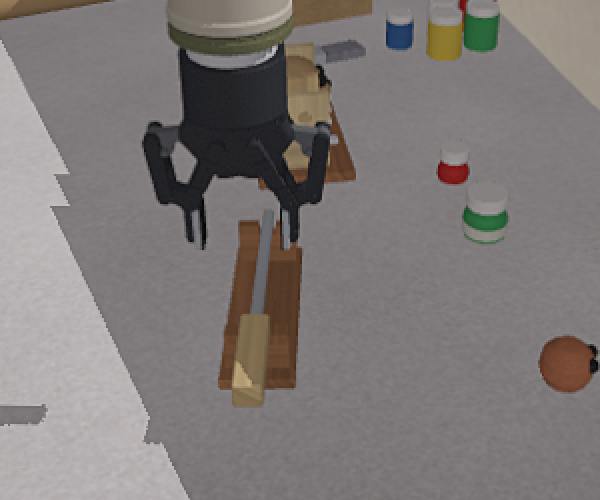

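The gripper is open and hovering squarely above the handle, which shows at about (250,360) in this 2x crop. Next I descend.

```bash
python3 -m handwheel '[[[0.001,0,0.04,0,0,-0.001,0.06],[0.001,0,0.08,0,0,-0.001,0.06],[0.001,0,0.105,0,0,-0.001,0.06],[0.001,0,0.116,0,0,-0.001,0.06],[0.001,0,0.116,0,0,-0.001,0.06],[0.001,0,0.116,0,0,-0.001,0.06]]]' 
python3 -c "
from h import *
st();goal([.4316,-.2847,.0343],pose(-.227))
cv2.imwrite('pics/s2.png',manip.camera('side')[200:370,150:350].repeat(4,0).repeat(4,1)[:600])
cv2.imwrite('pics/t2.png',manip.camera('top')[200:320,340:500].repeat(4,0).repeat(4,1))"
```

```text
clock: 2.15
position: [0.4325, -0.2846, 0.0354]
ee_rot: [0.782, 0.623, 0.0, 0.001]
ft_force: [-0.0, 0.0, 0.7]
grip_width: 0.703
t 2.15 p [ 0.4325 -0.2846  0.0354] yaw -0.2263 pitch -0.0008 roll 0.0016 F [-0.   0.   0.7] M [ 0.02 -0.01 -0.03] w 0.703
shift [-0.0003 -0.0008  0.0011] turn [0.0016 0.0008 0.0007]
```

View pics/s2.png

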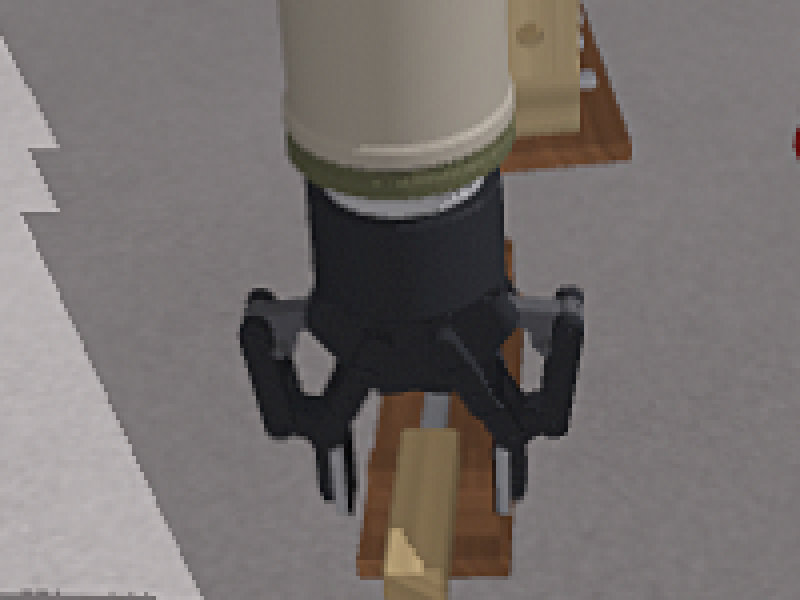

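View pics/t2.png

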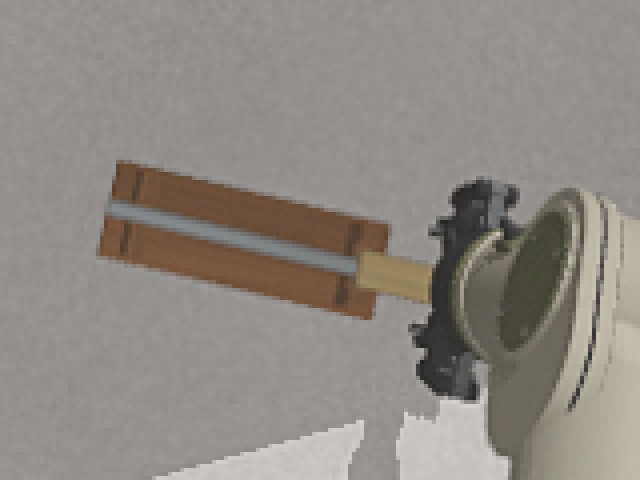

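The jaws straddle the handle on both sides, so I close them.

```bash
python3 -m handwheel '[[[0,-0.001,0.001,0.001,0,0,0.06],[0,-0.001,0.001,0.001,0,0,0.03],[0,-0.001,0.001,0.001,0,0,0.01],[0,-0.001,0.001,0.001,0,0,0.01],[0,-0.001,0.001,0.001,0,0,0.01],[0,-0.001,0.001,0.001,0,0,0.01]]]' 60
python3 -c "
from h import *
st()"
```

```text
clock: 3.0
position: [0.431, -0.2838, 0.0334]
ee_rot: [0.782, 0.623, -0.0, -0.0]
ft_force: [-0.2, 0.6, 2.8]
grip_width: 0.278
t 3.0 p [ 0.431  -0.2838  0.0334] yaw -0.2261 pitch -0.0002 roll -0.0007 F [-0.2  0.6  2.8] M [0.04 0.08 0.07] w 0.278
```

```bash
python3 -m handwheel '[[[0,0,0,0,0,0,0.01],[0,0,-0.01,0,0,0,0.01],[0,0,-0.03,0,0,0,0.01],[0,0,-0.06,0,0,0,0.01],[0,0,-0.06,0,0,0,0.01],[0,0,-0.06,0,0,0,0.01]]]'
python3 -c "
from h import *
st()
cv2.imwrite('pics/s3.png',manip.camera('side')[150:350,150:350].repeat(3,0).repeat(3,1))
cv2.imwrite('pics/t3.png',manip.camera('top')[200:320,340:500].repeat(4,0).repeat(4,1))"
```

```text
clock: 3.75
position: [0.4306, -0.2836, 0.0929]
ee_rot: [0.782, 0.623, -0.0, -0.001]
ft_force: [0.2, -0.1, -1.3]
grip_width: 0.279
t 3.75 p [ 0.4306 -0.2836  0.0929] yaw -0.2259 pitch 0.0 roll -0.0015 F [ 0.2 -0.1 -1.3] M [-0.06  0.01 -0.03] w 0.279
```

View pics/s3.png

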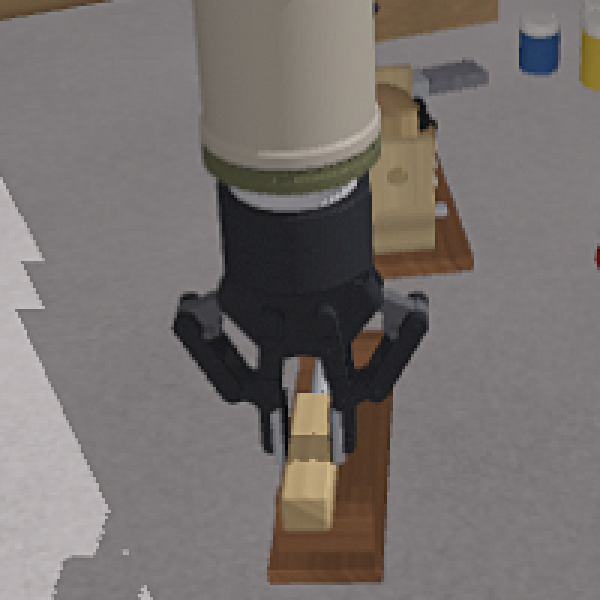

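View pics/t3.png

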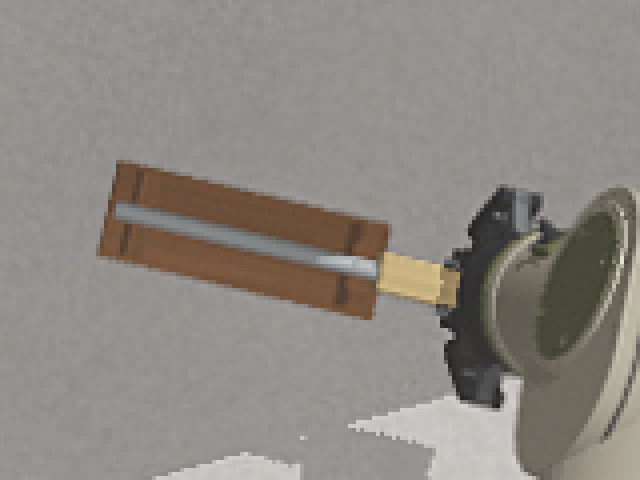

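The spindle is lifted clear of the rest, tip at about (116,211) and shoulder at about (380,267) in the 4x top crop. I'll work out how it sits in the gripper.

Run:
```python
from h import *
np.set_printoptions(precision=4,suppress=True)
def T(p): return (np.array(p,float)+.5)/4-.5+[340,200]
o=manip.get_obs(); z=o['position'][2]+.0195
r=onz('top',T([(116,211),(376,267)]),z+.005)
h=onz('top',T([(381,252),(378,292)]),z+.013)
print(z,r,h,h.mean(0)); d=r[0]-r[1]; print('yaw rod',np.arctan2(-d[0],d[1]),np.linalg.norm(d))
R0=R.from_quat(o['ee_rot'])
sh=R0.inv().apply(h.mean(0)-[0,0,.013]-o['position']); tip=R0.inv().apply(r[0]-[0,0,.005]-o['position'])
print('shoulder in tool',sh,'tip',tip)
# target: near-hole approach
D=np.array([.0555,.9985]); n=np.array([.5537,.0749])
for off in(-.2,-.19): print(off,n+D*off)
```

```text
0.1118410785938223 [[ 0.4816 -0.0652  0.1168]
 [ 0.4457 -0.2341  0.1168]] [[ 0.4556 -0.2356  0.1248]
 [ 0.4301 -0.233   0.1248]] [ 0.4428 -0.2343  0.1248]
yaw rod -0.20981781974396244 0.17266643474069565
shoulder in tool [ 0.0507  0.0012 -0.0195] tip [ 0.2242  0.0011 -0.0194]
-0.2 [ 0.5426 -0.1248]
-0.19 [ 0.5432 -0.1148]
```

```bash
python3 -c "
from h import *
goal([.5397,-.1697,.085],pose(-.055,.0067))
print(onz('top',[(454,170),(372,166),(331,165)],.04))"
```

```text
shift [0.1353 0.0812 0.0072] turn [-0.0018  0.0059 -0.171 ]
[[ 0.71441013 -0.31920682  0.04      ]
 [ 0.72495483 -0.08457075  0.04      ]
 [ 0.72744421  0.03224567  0.04      ]]
```

```bash
python3 -m handwheel '[[[0.03,0.018,0,0,0,-0.04,0.01],[0.07,0.042,0.002,-0.001,0.003,-0.09,0.01],[0.11,0.066,0.005,-0.002,0.006,-0.14,0.01],[0.135,0.081,0.007,-0.002,0.006,-0.171,0.01],[0.135,0.081,0.007,-0.002,0.006,-0.171,0.01],[0.135,0.081,0.007,-0.002,0.006,-0.171,0.01],[0.135,0.081,0.007,-0.002,0.006,-0.171,0.01]]]'
python3 -c "
from h import *
st();goal([.5397,-.1697,.0655],pose(-.055,.0067))"
```

```text
clock: 4.72
position: [0.5393, -0.1715, 0.0859]
ee_rot: [0.727, 0.687, 0.002, -0.002]
ft_force: [0.1, 0.3, -1.4]
grip_width: 0.278
t 4.72 p [ 0.5393 -0.1715  0.0859] yaw -0.0569 pitch 0.0055 roll 0.0008 F [ 0.1  0.3 -1.4] M [-0.11  0.03 -0.02] w 0.278
shift [0.0017 0.0003 0.0204] turn [ 0.0008  0.0012 -0.0019]
```

```bash
python3 -m handwheel '[[[0.001,0,0.01,0,0.001,-0.001,0.01],[0.001,0,0.0205,0,0.001,-0.001,0.01],[0.001,0,0.0205,0,0.001,-0.001,0.01],[0.001,0,0.0205,0,0.001,-0.001,0.01]]]'
python3 -c "
from h import *
st()
a=manip.camera('side');b=manip.camera('top')
cv2.imwrite('pics/s4f.png',a);cv2.imwrite('pics/t4f.png',b)
f=lambda i,k:cv2.resize(i,None,fx=k,fy=k,interpolation=cv2.INTER_CUBIC)
cv2.imwrite('pics/s4.png',f(a[160:260,220:320],6))
cv2.imwrite('pics/t4.png',f(b[195:255,255:405],5.3))"
```

```text
clock: 5.22
position: [0.5402, -0.1692, 0.0656]
ee_rot: [0.726, 0.688, 0.003, -0.002]
ft_force: [-0.1, 0.1, -0.6]
grip_width: 0.271
t 5.22 p [ 0.5402 -0.1692  0.0656] yaw -0.054 pitch 0.0071 roll 0.0015 F [-0.1  0.1 -0.6] M [-0.11 -0.01 -0.03] w 0.271
```

View pics/s4.png

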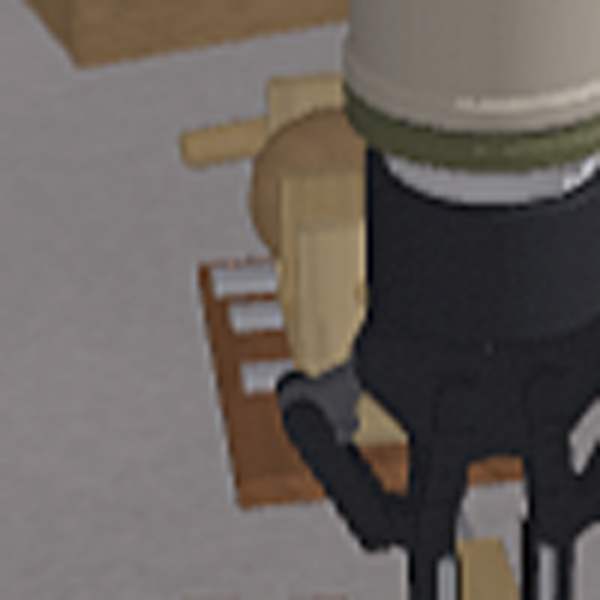

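View pics/t4.png

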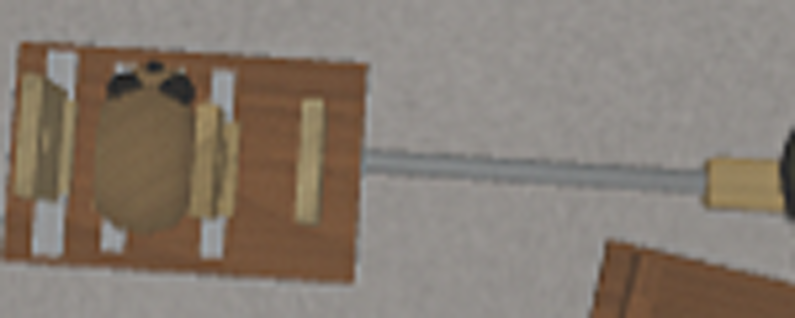

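Run:
```python
from h import *
np.set_printoptions(precision=4,suppress=True)
b=cv2.imread('pics/t4f.png').astype(int)
# rod: per-column intensity-weighted: differ from gray background -> print columns
g=b.sum(2)/3
sat=b.max(2)-b.min(2)
for u in (328,335,345,360,375,385): print(u, b[219:236,u].tolist())
```

```text
328 [[143, 147, 149], [142, 145, 149], [145, 148, 152], [139, 142, 146], [122, 124, 125], [121, 120, 117], [135, 135, 132], [125, 125, 122], [117, 117, 116], [131, 134, 137], [142, 146, 149], [137, 140, 143], [137, 140, 144], [142, 146, 149], [141, 145, 148], [138, 142, 146], [138, 143, 145]]
335 [[142, 145, 149], [143, 145, 149], [133, 137, 141], [140, 144, 147], [138, 141, 144], [119, 119, 118], [130, 129, 126], [135, 135, 132], [121, 121, 118], [127, 128, 130], [142, 144, 149], [141, 144, 148], [144, 146, 151], [143, 146, 150], [144, 146, 150], [144, 146, 150], [141, 144, 147]]
345 [[143, 146, 149], [140, 144, 147], [139, 142, 146], [136, 140, 144], [136, 140, 144], [119, 121, 123], [120, 120, 116], [132, 133, 130], [130, 128, 127], [121, 121, 119], [130, 133, 137], [142, 146, 150], [141, 145, 148], [139, 141, 145], [138, 142, 144], [139, 142, 146], [138, 141, 145]]
360 [[140, 144, 148], [141, 144, 148], [143, 146, 149], [140, 144, 147], [141, 145, 147], [140, 144, 147], [121, 125, 126], [118, 116, 115], [131, 130, 128], [128, 127, 126], [118, 120, 118], [127, 130, 133], [139, 143, 147], [140, 143, 147], [145, 147, 151], [146, 149, 152], [142, 146, 149]]
375 [[135, 139, 143], [138, 143, 144], [139, 142, 146], [139, 143, 145], [139, 143, 147], [141, 144, 148], [138, 141, 145], [124, 125, 127], [117, 116, 114], [126, 126, 125], [125, 124, 122], [123, 123, 124], [140, 143, 148], [140, 143, 148], [140, 143, 146], [139, 142, 145], [141, 144, 148]]
385 [[136, 139, 143], [137, 140, 143], [139, 142, 146], [141, 144, 147], [140, 144, 148], [142, 146, 149], [146, 150, 153], [138, 141, 144], [111, 112, 110], [122, 121, 118], [126, 126, 124], [122, 122, 120], [125, 127, 128], [145, 147, 151], [142, 145, 149], [141, 144, 148], [139, 143, 146]]
```

Run:
```python
from h import *
np.set_printoptions(precision=4,suppress=True)
b=cv2.imread('pics/t4f.png').astype(float)
pts=[]
for u in range(327,386):
    v0=int(225.2+(u-325)*.0636); vs=np.arange(v0-5,v0+6); w=np.clip(6-(b[vs,u,2]-b[vs,u,0])-1,0,None); w[w<2]=0
    pts.append((u,(w*vs).sum()/w.sum()))
pts=np.array(pts); k=np.polyfit(pts[:,0],pts[:,1],1); print(k,np.std(pts[:,1]-np.polyval(k,pts[:,0])))
L=onz('top',[(u,np.polyval(k,u)) for u in(327,385)],.0865); d=L[1]-L[0]; d=-d/np.linalg.norm(d); print(L,'yaw',np.arctan2(-d[0],d[1]))
s=lambda y:L[0]+d*(y-L[0][1])/d[1]
for y in(.075,.132,.22):print('axis x at y',y,s(y)[0])
o=manip.get_obs(); x=R.from_quat(o['ee_rot']).as_matrix()[:,0]
for y in(-.1,.075):print('tool axis at',y,(o['position']+x*(y-o['position'][1])/x[1]),'rod',s(y)[0])
# tops: weighted centroid of tan vs brown by green level
for nm,(x0,x1,y0,y1),z in(('near',(308,320,211,241),.115),('far',(256,263.5,206,235),.115),('hb',(290,296.7,212,238),.113)):
    x0,x1=int(x0),int(x1)
    G=b[y0:y1,x0:x1,1]; print(nm); 
    bg=70 if nm=='near' else None
    if nm=='near':
        print(G.astype(int)[::4]); w=np.clip(G-85,0,None); w[w<10]=0
        yy,xx=np.mgrid[y0:y1,x0:x1]; print(onz('top',[((w*xx).sum()/w.sum(),(w*yy).sum()/w.sum())],z))
```

```text
[  0.0632 204.4468] 0.1412236457132395
[[ 0.5538  0.0432  0.0865]
 [ 0.5444 -0.1128  0.0865]] yaw -0.06015933928255615
axis x at y 0.075 0.5557360508887023
axis x at y 0.132 0.5591692760085709
axis x at y 0.22 0.564469693737491
tool axis at -0.1 [ 0.5442 -0.1     0.0664] rod 0.5451954474505091
tool axis at 0.075 [0.5537 0.075  0.0676] rod 0.5557360508887023
near
[[ 77  80  80  83  80  80  80  80  82  81  81  80]
 [ 78  83  80  85 146 133 133 133  84  85  87  87]
 [ 86  84  83  99 140 136 135 120  86  82  84  85]
 [ 87  86  87 110 136 134 136 106  81  82  83  85]
 [ 84  78  80 129 142 143 147 102  76  77  84  83]
 [ 85  83  84 146 139 138 128  89  82  82  84  83]
 [ 85  83 101 138 130 129 113  86  84  87  86  86]
 [ 82  82  80  79  81  80  78  81  82  85  84  84]]
[[0.5527 0.0804 0.115 ]]
far
hb
```

```bash
python3 -m handwheel '[[[0,-0.0022,0,0,0,0,0.01],[0.01,-0.0022,0,0,0,0,0.01],[0.014,-0.0022,0,0,0,0,0.01],[0.016,-0.0022,0,0,0,0,0.01],[0.018,-0.0022,0,0,0,0,0.01],[0.02,-0.0022,0,0,0,0,0.01]]]'
python3 -c "
from h import *
st();b=manip.camera('top');cv2.imwrite('pics/t5f.png',b)
cv2.imwrite('pics/t5.png',cv2.resize(b[195:255,255:405],None,fx=5.3,fy=5.3,interpolation=cv2.INTER_CUBIC))"
```

```text
clock: 6.08
position: [0.5391, -0.1492, 0.0658]
ee_rot: [0.726, 0.688, 0.003, -0.002]
ft_force: [-0.3, 0.7, -0.6]
grip_width: 0.274
t 6.08 p [ 0.5391 -0.1492  0.0658] yaw -0.0542 pitch 0.0068 roll 0.0016 F [-0.3  0.7 -0.6] M [-0.05  0.03  0.03] w 0.274
```

View pics/t5.png

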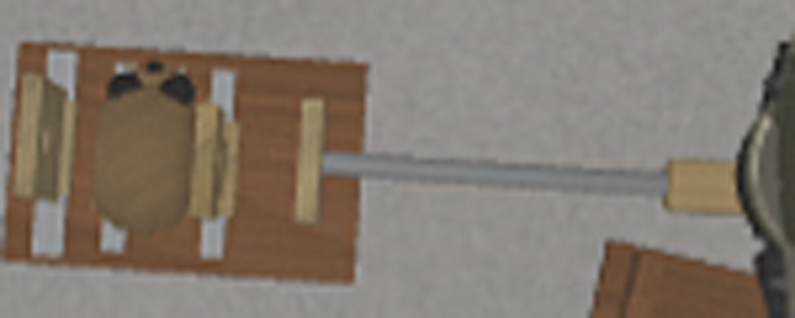

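The tip is at the near face, at about (322,164) in the crop, with the upright's top spanning rows 98-222. I go in slowly.

```bash
python3 -m handwheel '[[[0.0015,0,0,0,0,0,0.01],[0.003,0,0,0,0,0,0.01]]]'; python3 -m handwheel '[[[0.0015,0,0,0,0,0,0.01],[0.003,0,0,0,0,0,0.01]]]'
```

```text
clock: 6.38
position: [0.5393, -0.1461, 0.0658]
ee_rot: [0.726, 0.688, 0.003, -0.002]
ft_force: [0.1, 0.1, -1.2]
grip_width: 0.279
clock: 6.62
position: [0.5394, -0.143, 0.0658]
ee_rot: [0.726, 0.688, 0.003, -0.002]
ft_force: [-0.6, -0.9, -2.5]
grip_width: 0.28
```

```bash
python3 -m handwheel '[[[0.0015,0,0,0,0,0,0.01],[0.003,0,0,0,0,0,0.01]]]'; python3 -m handwheel '[[[0.0015,0,0,0,0,0,0.01],[0.003,0,0,0,0,0,0.01]]]'; python3 -m handwheel '[[[0.0015,0,0,0,0,0,0.01],[0.003,0,0,0,0,0,0.01]]]'; python3 -c "
from h import *
st()"
```

```text
clock: 6.88
position: [0.5396, -0.14, 0.0658]
ee_rot: [0.726, 0.688, 0.003, -0.002]
ft_force: [-0.8, 0.3, -1.1]
grip_width: 0.279
clock: 7.12
position: [0.5397, -0.1371, 0.0659]
ee_rot: [0.726, 0.688, 0.003, -0.002]
ft_force: [0.0, -0.0, -1.0]
grip_width: 0.277
clock: 7.38
position: [0.5399, -0.134, 0.0659]
ee_rot: [0.726, 0.688, 0.003, -0.002]
ft_force: [-0.0, -0.4, -0.6]
grip_width: 0.279
t 7.38 p [ 0.5399 -0.134   0.0659] yaw -0.054 pitch 0.0069 roll 0.0016 F [-0.  -0.4 -0.6] M [-0.05  0.02  0.01] w 0.279
```

```bash
python3 -m handwheel '[[[0.005,0,0,0,0,0,0.01],[0.01,0,0,0,0,0,0.01],[0.015,0,0,0,0,0,0.01],[0.02,0,0,0,0,0,0.01],[0.024,0,0,0,0,0,0.01],[0.024,0,0,0,0,0,0.01]]]'; python3 -c "
from h import *
st();b=manip.camera('top');cv2.imwrite('pics/t6f.png',b)
cv2.imwrite('pics/t6.png',cv2.resize(b[195:255,250:330],None,fx=10,fy=10,interpolation=cv2.INTER_CUBIC))"
```

```text
clock: 8.12
position: [0.5413, -0.1098, 0.0661]
ee_rot: [0.726, 0.688, 0.003, -0.002]
ft_force: [-0.6, -0.3, -1.4]
grip_width: 0.276
t 8.12 p [ 0.5413 -0.1098  0.0661] yaw -0.0535 pitch 0.007 roll 0.0017 F [-0.6 -0.3 -1.4] M [-0.06 -0.03 -0.01] w 0.276
```

View pics/t6.png

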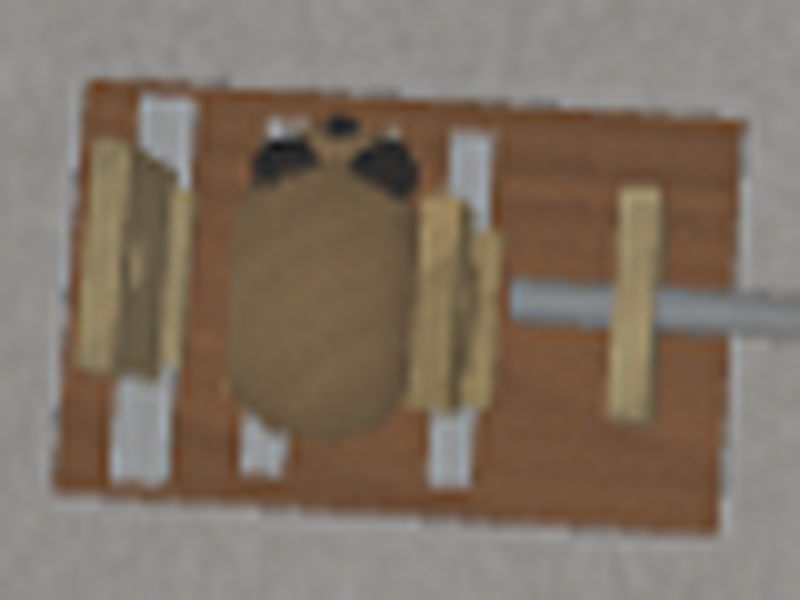

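Run:
```python
from h import *
np.set_printoptions(precision=4,suppress=True)
def T(p): return (np.array(p,float)+.5)/10-.5+[250,195]
print('rod now z.085',onz('top',T([(511,300),(590,303),(700,308)]),.086))
print('near top ctr',onz('top',T([(641,185.5),(628,423)]),.115).mean(0))
print('hb front top edge corners',onz('top',T([(463,197),(449,411)]),.113),onz('top',T([(463,197),(449,411)]),.113).mean(0))
print('foot?',onz('top',T([(502,232),(490,411)]),.03))
print('far front top corners',onz('top',T([(131,140),(112,376)]),.115),onz('top',T([(131,140),(112,376)]),.115).mean(0))
print('farspot on z.085',onz('top',T([(137,265)]),.085))
b=cv2.imread('pics/t6f.png'); cv2.imwrite('pics/t6b.png',cv2.resize(b[205:242,254:304],None,fx=16,fy=16,interpolation=cv2.INTER_NEAREST))
```

```text
rod now z.085 [[0.5551 0.1142 0.086 ]
 [0.5544 0.0929 0.086 ]
 [0.5531 0.0633 0.086 ]]
near top ctr [0.5526 0.08   0.115 ]
hb front top edge corners [[0.5807 0.1255 0.113 ]
 [0.5244 0.1285 0.113 ]] [0.5526 0.127  0.113 ]
foot? [[0.5774 0.1202 0.03  ]
 [0.527  0.1231 0.03  ]]
far front top corners [[0.5953 0.2133 0.115 ]
 [0.5331 0.217  0.115 ]] [0.5642 0.2151 0.115 ]
farspot on z.085 [[0.5642 0.2154 0.085 ]]
```

View pics/t6b.png

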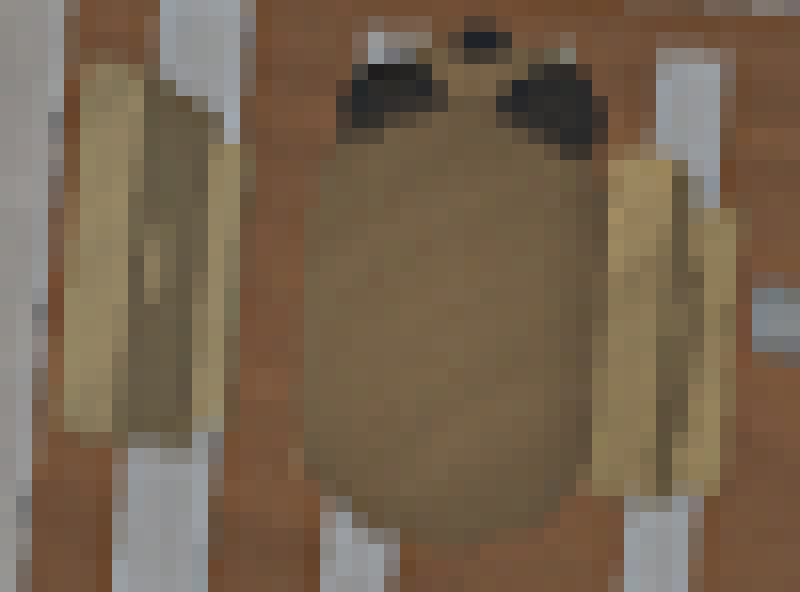

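```bash
python3 -m handwheel '[[[0,0.002,0,0,0,-0.013,0.01],[0,0.004,0,0,0,-0.026,0.01],[0,0.0064,0,0,0,-0.04,0.01],[0,0.0064,0,0,0,-0.04,0.01]]]'; python3 -c "
from h import *
st();b=manip.camera('top');cv2.imwrite('pics/t7f.png',b)
cv2.imwrite('pics/t7.png',cv2.resize(b[195:255,250:330],None,fx=10,fy=10,interpolation=cv2.INTER_CUBIC))"
```

```text
clock: 8.68
position: [0.5478, -0.1105, 0.066]
ee_rot: [0.712, 0.702, 0.003, -0.002]
ft_force: [-0.5, 0.2, -2.2]
grip_width: 0.28
t 8.68 p [ 0.5478 -0.1105  0.066 ] yaw -0.0137 pitch 0.007 roll 0.0019 F [-0.5  0.2 -2.2] M [-0.06  0.04 -0.02] w 0.28
```

View pics/t7.png

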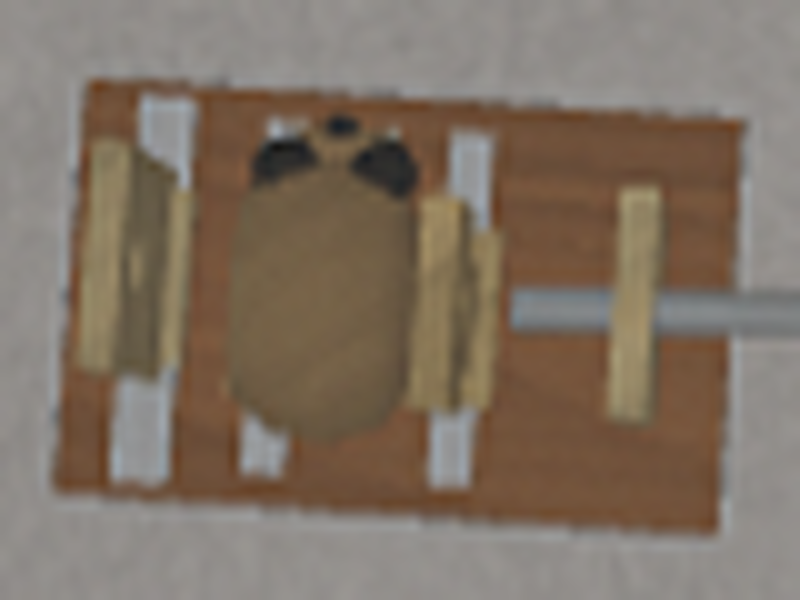

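```bash
python3 -m handwheel '[[[0.003,0,0,0,0,0,0.01],[0.006,0,0,0,0,0,0.01],[0.009,0,0,0,0,0,0.01]]]'; python3 -m handwheel '[[[0.001,0,0,0,0,0,0.01],[0.002,0,0,0,0,0,0.01]]]';python3 -m handwheel '[[[0.001,0,0,0,0,0,0.01],[0.002,0,0,0,0,0,0.01]]]'
```

```text
clock: 9.1
position: [0.5477, -0.1012, 0.0662]
ee_rot: [0.712, 0.702, 0.003, -0.002]
ft_force: [0.7, 0.3, -0.8]
grip_width: 0.276
clock: 9.35
position: [0.5477, -0.0995, 0.0662]
ee_rot: [0.712, 0.702, 0.003, -0.002]
ft_force: [0.4, 0.5, -1.8]
grip_width: 0.277
clock: 9.6
position: [0.5477, -0.0976, 0.0661]
ee_rot: [0.712, 0.702, 0.003, -0.002]
ft_force: [-0.4, 0.3, -1.2]
grip_width: 0.279
```

```bash
for i in 1 2; do :; done; python3 -m handwheel '[[[0.001,0,0,0,0,0,0.01],[0.002,0,0,0,0,0,0.01]]]';python3 -m handwheel '[[[0.001,0,0,0,0,0,0.01]]]';python3 -m handwheel '[[[0.001,0,0,0,0,0,0.01]]]'
```

```text
clock: 9.85
position: [0.5478, -0.0955, 0.0661]
ee_rot: [0.712, 0.702, 0.003, -0.002]
ft_force: [-0.5, 0.5, -1.4]
grip_width: 0.28
clock: 9.98
position: [0.5478, -0.0945, 0.0661]
ee_rot: [0.712, 0.702, 0.003, -0.002]
ft_force: [-0.3, -0.2, -1.8]
grip_width: 0.277
clock: 10.1
position: [0.5478, -0.0934, 0.0662]
ee_rot: [0.712, 0.702, 0.003, -0.002]
ft_force: [1.0, -0.5, -1.3]
grip_width: 0.272
```

```bash
python3 -m handwheel '[[[0.0015,0,0,0,0,0,0.01],[0.003,0,0,0,0,0,0.01]]]';python3 -m handwheel '[[[0.0015,0,0,0,0,0,0.01],[0.003,0,0,0,0,0,0.01]]]';python3 -m handwheel '[[[0.0015,0,0,0,0,0,0.01],[0.003,0,0,0,0,0,0.01]]]'; python3 -c "
from h import *
st();b=manip.camera('top');cv2.imwrite('pics/t8f.png',b)
cv2.imwrite('pics/t8.png',cv2.resize(b[195:255,250:330],None,fx=10,fy=10,interpolation=cv2.INTER_CUBIC))"
```

```text
clock: 10.35
position: [0.5479, -0.0904, 0.0662]
ee_rot: [0.712, 0.702, 0.003, -0.002]
ft_force: [0.0, -0.4, -0.5]
grip_width: 0.278
clock: 10.6
position: [0.5479, -0.0874, 0.0662]
ee_rot: [0.712, 0.702, 0.003, -0.002]
ft_force: [-0.2, 0.0, -1.1]
grip_width: 0.278
clock: 10.85
position: [0.548, -0.0844, 0.0662]
ee_rot: [0.712, 0.702, 0.003, -0.002]
ft_force: [-0.7, -0.4, -1.6]
grip_width: 0.275
t 10.85 p [ 0.548  -0.0844  0.0662] yaw -0.014 pitch 0.0068 roll 0.0019 F [-0.7 -0.4 -1.6] M [-0.12  0.03 -0.03] w 0.275
```

View pics/t8.png

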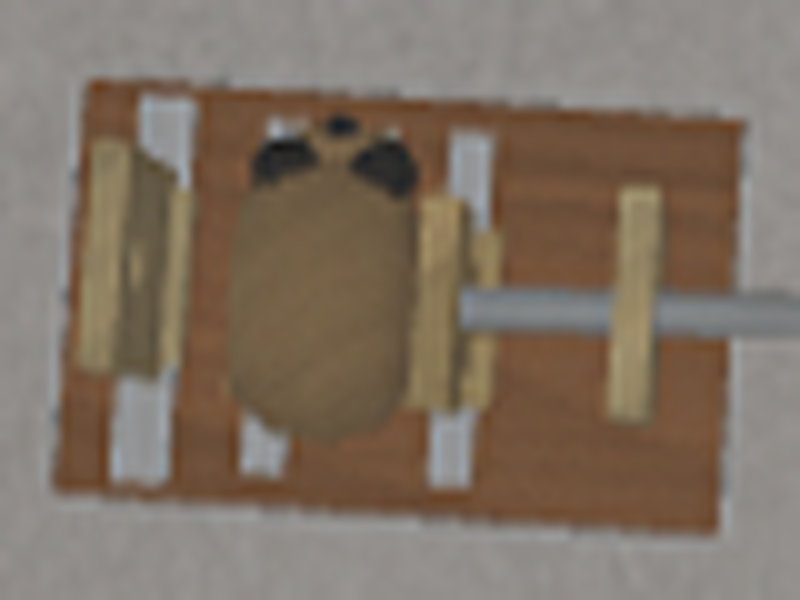

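The tip disappears under the head board at (460,308) and the board hasn't moved, so the rod is in the head's hole. Next I swing it sideways to drag the head into line.

```bash
python3 -m handwheel '[[[0,-0.002,0,0,0,0.013,0.01],[0,-0.004,0,0,0,0.026,0.01],[0,-0.005,0,0,0,0.033,0.01]]]'; python3 -m handwheel '[[[0,-0.001,0,0,0,0.007,0.01],[0,-0.002,0,0,0,0.014,0.01]]]';python3 -m handwheel '[[[0,-0.001,0,0,0,0.007,0.01],[0,-0.002,0,0,0,0.014,0.01]]]'
```

```text
clock: 11.28
position: [0.5428, -0.0846, 0.0662]
ee_rot: [0.724, 0.69, 0.003, -0.002]
ft_force: [0.6, 0.6, -1.5]
grip_width: 0.277
clock: 11.52
position: [0.5408, -0.0844, 0.0662]
ee_rot: [0.728, 0.685, 0.003, -0.002]
ft_force: [0.1, -0.3, -1.1]
grip_width: 0.281
clock: 11.78
position: [0.5387, -0.0842, 0.0661]
ee_rot: [0.733, 0.68, 0.003, -0.002]
ft_force: [-1.4, -0.7, -0.8]
grip_width: 0.278
```

```bash
python3 -c "
from h import *
st();b=manip.camera('top');cv2.imwrite('pics/t9f.png',b)
cv2.imwrite('pics/t9.png',cv2.resize(b[195:255,250:330],None,fx=10,fy=10,interpolation=cv2.INTER_CUBIC))"
```

```text
t 11.78 p [ 0.5387 -0.0842  0.0661] yaw -0.0752 pitch 0.0069 roll 0.001 F [-1.4 -0.7 -0.8] M [-0.08  0.24  0.27] w 0.278
```

View pics/t9.png

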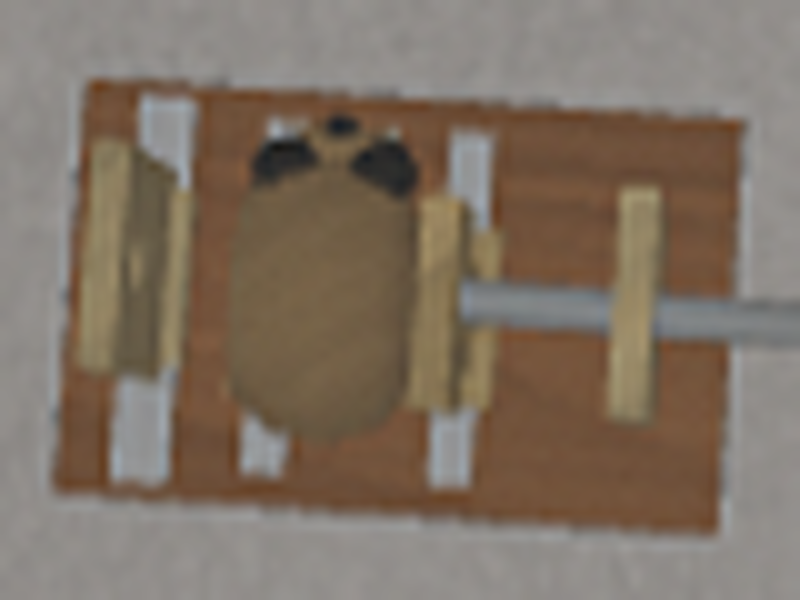

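```bash
python3 -m handwheel '[[[0,-0.0012,0,0,0,0.0075,0.01],[0,-0.0024,0,0,0,0.015,0.01]]]'; python3 -m handwheel '[[[0,-0.0012,0,0,0,0.0075,0.01],[0,-0.0024,0,0,0,0.015,0.01],[0,-0.0024,0,0,0,0.015,0.01]]]'; python3 -c "
from h import *
st();b=manip.camera('top');cv2.imwrite('pics/t10f.png',b)
cv2.imwrite('pics/t10.png',cv2.resize(b[195:255,250:330],None,fx=10,fy=10,interpolation=cv2.INTER_CUBIC))"
```

```text
clock: 12.08
position: [0.5363, -0.084, 0.0661]
ee_rot: [0.738, 0.675, 0.003, -0.002]
ft_force: [-2.1, 0.1, 0.1]
grip_width: 0.28
clock: 12.45
position: [0.534, -0.0837, 0.0662]
ee_rot: [0.743, 0.669, 0.003, -0.002]
ft_force: [-1.7, 0.3, -1.8]
grip_width: 0.28
t 12.45 p [ 0.534  -0.0837  0.0662] yaw -0.1049 pitch 0.007 roll 0.001 F [-1.7  0.3 -1.8] M [0.09 0.44 0.52] w 0.28
```

View pics/t10.png

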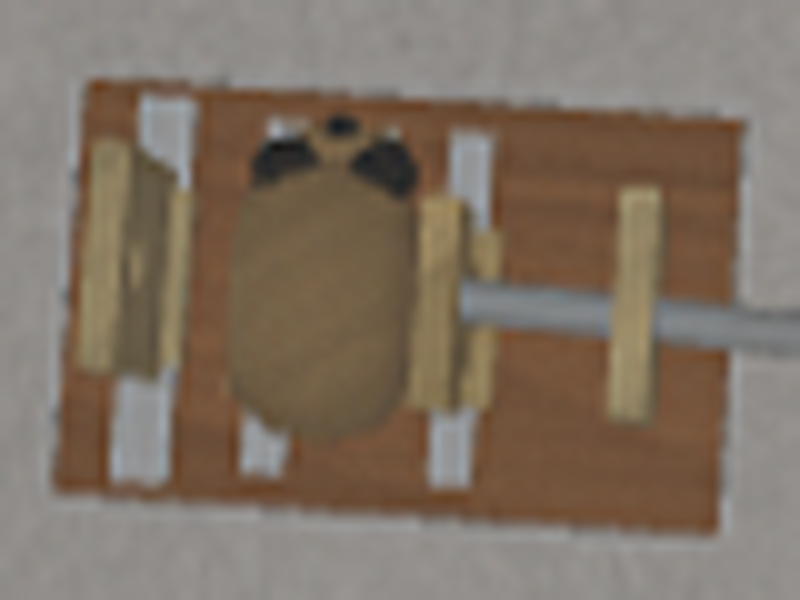

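```bash
python3 -m handwheel '[[[0,-0.001,0,0,0,0.01,0.01],[0,-0.0024,0,0,0,0.02,0.01],[0,-0.0024,0,0,0,0.02,0.01]]]' 100; python3 -c "
from h import *
st()"; python3 -m handwheel '[[[0,-0.0007,0,0,0,0.005,0.01],[0,-0.0014,0,0,0,0.01,0.01],[0,-0.0014,0,0,0,0.01,0.01]]]'; python3 -c "
from h import *
st();b=manip.camera('top');cv2.imwrite('pics/t11f.png',b)
cv2.imwrite('pics/t11.png',cv2.resize(b[195:255,250:330],None,fx=10,fy=10,interpolation=cv2.INTER_CUBIC))"
```

```text
clock: 12.88
position: [0.5316, -0.0834, 0.0662]
ee_rot: [0.75, 0.662, 0.003, -0.002]
ft_force: [-2.0, 1.2, -0.4]
grip_width: 0.259
t 12.88 p [ 0.5316 -0.0834  0.0662] yaw -0.125 pitch 0.0071 roll 0.0009 F [-2.   1.2 -0.4] M [0.28 0.62 0.73] w 0.259
clock: 13.25
position: [0.5303, -0.0832, 0.0662]
ee_rot: [0.753, 0.658, 0.003, -0.002]
ft_force: [-3.3, 3.3, -1.6]
grip_width: 0.254
t 13.25 p [ 0.5303 -0.0832  0.0662] yaw -0.135 pitch 0.0071 roll 0.0009 F [-3.3  3.3 -1.6] M [0.39 0.64 0.77] w 0.254
```

View pics/t11.png

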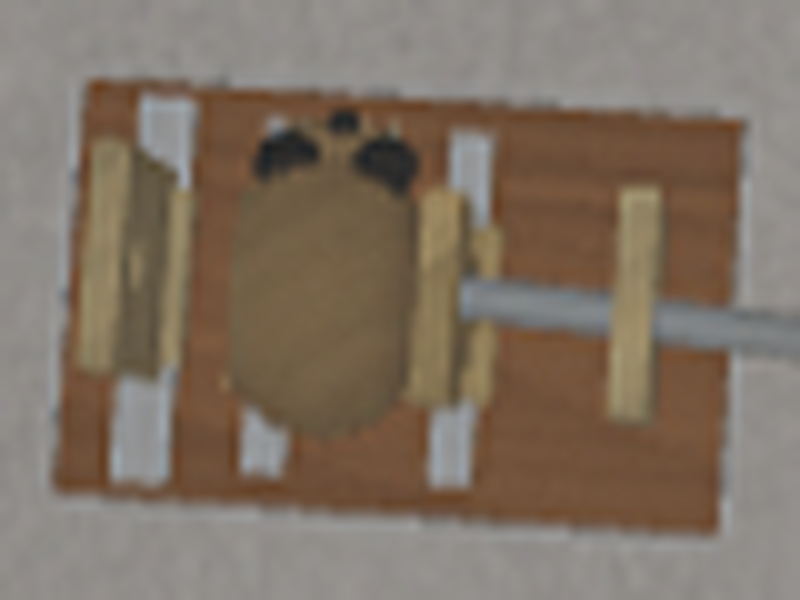

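```bash
cat >> h.py <<'E'
def rodline(f,u0=297,u1=330,z=.0855):
    """rod centre line in a top picture, using grey (low saturation blue>=red) pixels"""
    b=cv2.imread(f).astype(float); P=[]
    for u in list(range(int(u0),309))+list(range(319,int(u1))):
        v=np.arange(215,240); d=b[v,u,2]-b[v,u,0]
        w=np.clip((5-d),0,8) if u>325 else np.clip(12-d,0,14)
        w[w<3]=0
        if w.sum()>0: P.append((u,(w*v).sum()/w.sum()))
    P=np.array(P); k=np.polyfit(P[:,0],P[:,1],1); e=P[:,1]-np.polyval(k,P[:,0]); g=abs(e)<.6
    k=np.polyfit(P[g,0],P[g,1],1)
    L=onz('top',[(u,np.polyval(k,u)) for u in(298,324)],z); d=L[0]-L[1]
    f=lambda y:float(L[0][0]+d[0]/d[1]*(y-L[0][1]))
    print('rod cam yaw',round(-d[0]/d[1],4),'x at near/head/far',[round(f(y),4) for y in(.0745,.127,.215)],'res',round(e[g].std(),2),g.sum())
E
python3 -c "
from h import *
for i in(7,9,10,11): rodline(f'pics/t{i}f.png')"
```

```text
rod cam yaw -0.128 x at near/head/far [0.5538, 0.5605, 0.5718] res 0.12 4
rod cam yaw -0.0782 x at near/head/far [0.5512, 0.5553, 0.5622] res 0.4 14
rod cam yaw -0.1013 x at near/head/far [0.55, 0.5553, 0.5642] res 0.36 14
rod cam yaw -0.1316 x at near/head/far [0.5497, 0.5566, 0.5682] res 0.32 18
```

```bash
python3 -m handwheel '[[[0,0.0015,0,0,0,-0.014,0.01],[0,0.003,0,0,0,-0.028,0.01],[0,0.0044,0,0,0,-0.043,0.01],[0,0.0044,0,0,0,-0.043,0.01]]]'; python3 -c "
from h import *
st();b=manip.camera('top');cv2.imwrite('pics/t12f.png',b);rodline('pics/t12f.png')
cv2.imwrite('pics/t12.png',cv2.resize(b[195:255,250:330],None,fx=10,fy=10,interpolation=cv2.INTER_CUBIC))"
```

```text
clock: 13.8
position: [0.5352, -0.0844, 0.0664]
ee_rot: [0.739, 0.674, 0.003, -0.002]
ft_force: [-0.0, -0.1, -1.2]
grip_width: 0.257
t 13.8 p [ 0.5352 -0.0844  0.0664] yaw -0.0925 pitch 0.0068 roll 0.0021 F [-0.  -0.1 -1.2] M [-0.06  0.1   0.07] w 0.257
rod cam yaw -0.1053 x at near/head/far [0.5511, 0.5566, 0.5659] res 0.36 18
```

View pics/t12.png

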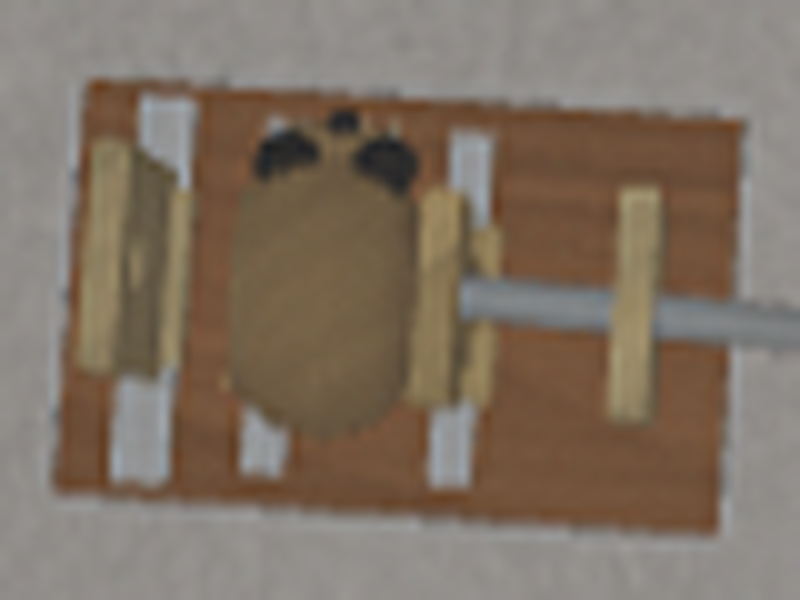

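```bash
cat >> h.py <<'E'
def rod2(f,u1=350,z=.0855):
    b=cv2.imread(f).astype(float); P=[]
    # rows around a first guess: darkest blue-ish run
    for u in range(327,u1):
        v=np.arange(214,244); d=cv2.GaussianBlur((b[v,u,2]-b[v,u,0]).reshape(-1,1),(1,3),0).ravel()
        w=np.clip(4.5-(b[v,u,2]-b[v,u,0]),0,9); c=v[np.argmin(d)]; w[abs(v-c)>3.6]=0; w[w<1.5]=0
        if w.sum()>0:P.append((u,(w*v).sum()/w.sum()))
    P=np.array(P);k=np.polyfit(P[:,0],P[:,1],1)
    for _ in range(3):
        e=P[:,1]-np.polyval(k,P[:,0]);g=abs(e)<max(.3,1.5*e.std());k=np.polyfit(P[g,0],P[g,1],1)
    L=onz('top',[(u,np.polyval(k,u)) for u in(300,345)],z); d=L[0]-L[1]
    f=lambda y:float(L[0][0]+d[0]/d[1]*(y-L[0][1]))
    print('rod2 cam yaw',round(-d[0]/d[1],4),'x near/head/far',[round(f(y),4) for y in(.0745,.127,.215)],'res',round(e[g].std(),2),g.sum(),k)
E
python3 -c "
from h import *
rod2('pics/t4f.png',385)
for i in(5,6,7,8,9,10,11,12): rod2(f'pics/t{i}f.png')"
```

```text
rod2 cam yaw -0.0595 x near/head/far [0.5558, 0.5589, 0.5641] res 0.12 56 [6.32009434e-02 2.04433845e+02]
rod2 cam yaw -0.0574 x near/head/far [0.5532, 0.5562, 0.5613] res 0.1 23 [6.10352002e-02 2.06068571e+02]
rod2 cam yaw -0.0528 x near/head/far [0.5527, 0.5555, 0.5601] res 0.11 22 [5.65136880e-02 2.07678783e+02]
rod2 cam yaw -0.015 x near/head/far [0.5518, 0.5526, 0.5539] res 0.08 23 [1.85840835e-02 2.19965552e+02]
rod2 cam yaw -0.0095 x near/head/far [0.5513, 0.5518, 0.5526] res 0.12 23 [1.31619325e-02 2.21882068e+02]
rod2 cam yaw -0.0674 x near/head/far [0.5509, 0.5544, 0.5604] res 0.11 23 [7.11006939e-02 2.03754897e+02]
rod2 cam yaw -0.0884 x near/head/far [0.5496, 0.5542, 0.562] res 0.09 23 [9.21771612e-02 1.97601036e+02]
rod2 cam yaw -0.1102 x near/head/far [0.5493, 0.5551, 0.5648] res 0.11 23 [1.14059148e-01 1.90788253e+02]
rod2 cam yaw -0.0923 x near/head/far [0.5509, 0.5557, 0.5638] res 0.11 20 [9.60882856e-02 1.95880244e+02]
```

```bash
python3 -m handwheel '[[[0.003,0,0,0,0,0,0.01],[0.006,0,0,0,0,0,0.01],[0.01,0,0.0002,0,0,0,0.01],[0.014,0,0.0003,0,0,0,0.01],[0.018,0,0.0004,0,0,0,0.01],[0.022,0,0.0004,0,0,0,0.01]]]'; python3 -m handwheel '[[[0.004,0,0,0,0,0,0.01],[0.008,0,0.0001,0,0,0,0.01],[0.012,0,0.0002,0,0,0,0.01],[0.016,0,0.0003,0,0,0,0.01],[0.02,0,0.0004,0,0,0,0.01]]]'; python3 -c "
from h import *
st();b=manip.camera('top');cv2.imwrite('pics/t13f.png',b);rod2('pics/t13f.png',337)"
```

```text
clock: 14.6
position: [0.5368, -0.0618, 0.066]
ee_rot: [0.739, 0.674, 0.003, -0.002]
ft_force: [0.0, 0.0, -0.7]
grip_width: 0.259
clock: 15.22
position: [0.5386, -0.0419, 0.0657]
ee_rot: [0.739, 0.674, 0.003, -0.002]
ft_force: [-0.7, 0.4, -0.8]
grip_width: 0.261
t 15.22 p [ 0.5386 -0.0419  0.0657] yaw -0.092 pitch 0.0069 roll 0.0013 F [-0.7  0.4 -0.8] M [-0.08 -0.04  0.01] w 0.261
rod2 cam yaw -0.1075 x near/head/far [0.5512, 0.5569, 0.5664] res 0.11 10 [1.11345220e-01 1.90932105e+02]
```

```bash
python3 -m handwheel '[[[0.004,0,0,0,0,0,0.01],[0.008,0,0.0001,0,0,0,0.01],[0.012,0,0.0001,0,0,0,0.01],[0.016,0,0.0002,0,0,0,0.01],[0.02,0,0.0002,0,0,0,0.01],[0.024,0,0.0002,0,0,0,0.01],[0.026,0,0.0002,0,0,0,0.01]]]'; python3 -m handwheel '[[[0.001,0,0,0,0,0,0.01],[0.002,0,0,0,0,0,0.01],[0.003,0,0,0,0,0,0.01]]]'; python3 -m handwheel '[[[0.001,0,0,0,0,0,0.01],[0.002,0,0,0,0,0,0.01]]]'
```

```text
clock: 16.15
position: [0.541, -0.0159, 0.0657]
ee_rot: [0.739, 0.674, 0.003, -0.002]
ft_force: [-0.1, 0.2, -2.2]
grip_width: 0.259
clock: 16.52
position: [0.5413, -0.0134, 0.0657]
ee_rot: [0.739, 0.674, 0.003, -0.002]
ft_force: [0.1, -1.1, -2.2]
grip_width: 0.257
clock: 16.77
position: [0.5415, -0.0113, 0.0657]
ee_rot: [0.739, 0.674, 0.003, -0.002]
ft_force: [0.2, 0.1, -1.0]
grip_width: 0.259
```

```bash
python3 -m handwheel '[[[0.001,0,0,0,0,0,0.01]]]'; python3 -m handwheel '[[[0.001,0,0,0,0,0,0.01]]]';python3 -c "
from h import *
st()"
```

```text
clock: 16.9
position: [0.5415, -0.0103, 0.0657]
ee_rot: [0.739, 0.674, 0.003, -0.002]
ft_force: [0.3, -0.3, -1.3]
grip_width: 0.258
clock: 17.02
position: [0.5417, -0.0092, 0.0658]
ee_rot: [0.739, 0.674, 0.003, -0.002]
ft_force: [0.4, -0.2, -1.6]
grip_width: 0.26
t 17.02 p [ 0.5417 -0.0092  0.0658] yaw -0.092 pitch 0.007 roll 0.0013 F [ 0.4 -0.2 -1.6] M [-0.06  0.02 -0.02] w 0.26
```

Tip now at y≈0.2145, about at the far upright's face. I continue in 1 mm steps.

```bash
python3 -m handwheel '[[[0.001,0,0,0,0,0,0.01]]]'; python3 -m handwheel '[[[0.001,0,0,0,0,0,0.01]]]';python3 -m handwheel '[[[0.001,0,0,0,0,0,0.01]]]'
```

```text
clock: 17.15
position: [0.5417, -0.0083, 0.0657]
ee_rot: [0.739, 0.674, 0.003, -0.002]
ft_force: [0.4, -0.2, -2.0]
grip_width: 0.26
clock: 17.27
position: [0.5418, -0.0072, 0.0657]
ee_rot: [0.739, 0.674, 0.003, -0.002]
ft_force: [-0.2, -0.0, -1.1]
grip_width: 0.256
clock: 17.4
position: [0.5419, -0.0063, 0.0657]
ee_rot: [0.739, 0.674, 0.003, -0.002]
ft_force: [-0.9, 0.0, -1.0]
grip_width: 0.257
```

```bash
python3 -m handwheel '[[[0.001,0,0,0,0,0,0.01]]]'; python3 -m handwheel '[[[0.001,0,0,0,0,0,0.01]]]';python3 -c "
from h import *
st();b=manip.camera('top');cv2.imwrite('pics/t14f.png',b)
cv2.imwrite('pics/t14.png',cv2.resize(b[195:255,250:330],None,fx=10,fy=10,interpolation=cv2.INTER_CUBIC))"
```

```text
clock: 17.52
position: [0.542, -0.0053, 0.0658]
ee_rot: [0.739, 0.674, 0.003, -0.002]
ft_force: [0.7, 0.6, -1.1]
grip_width: 0.255
clock: 17.65
position: [0.5421, -0.0043, 0.0658]
ee_rot: [0.739, 0.674, 0.003, -0.002]
ft_force: [-0.2, 0.1, -1.0]
grip_width: 0.261
t 17.65 p [ 0.5421 -0.0043  0.0658] yaw -0.0919 pitch 0.007 roll 0.0013 F [-0.2  0.1 -1. ] M [-0.03 -0.01 -0.01] w 0.261
```

View pics/t14.png

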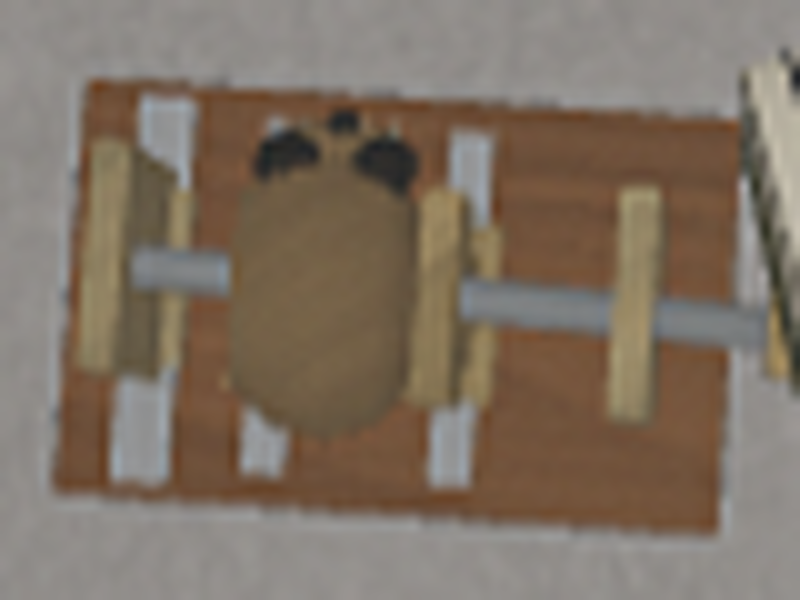

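```bash
python3 -m handwheel '[[[0.0015,0,0,0,0,0,0.01],[0.003,0,0,0,0,0,0.01],[0.0045,0,0,0,0,0,0.01]]]'; python3 -m handwheel '[[[0.0015,0,0,0,0,0,0.01],[0.003,0,0,0,0,0,0.01],[0.0045,0,0,0,0,0,0.01],[0.006,0,0,0,0,0,0.01]]]';python3 -c "
from h import *
st();b=manip.camera('top');cv2.imwrite('pics/t15f.png',b)
cv2.imwrite('pics/t15.png',cv2.resize(b[195:255,250:330],None,fx=10,fy=10,interpolation=cv2.INTER_CUBIC))"
```

```text
clock: 18.08
position: [0.5426, 0.0003, 0.0658]
ee_rot: [0.739, 0.674, 0.003, -0.002]
ft_force: [0.4, -0.7, -1.4]
grip_width: 0.257
clock: 18.58
position: [0.5431, 0.0062, 0.0658]
ee_rot: [0.739, 0.674, 0.003, -0.002]
ft_force: [-0.4, 0.2, -0.6]
grip_width: 0.258
t 18.57 p [0.5431 0.0062 0.0658] yaw -0.092 pitch 0.007 roll 0.0013 F [-0.4  0.2 -0.6] M [-0.12 -0.03 -0.07] w 0.258
```

View pics/t15.png

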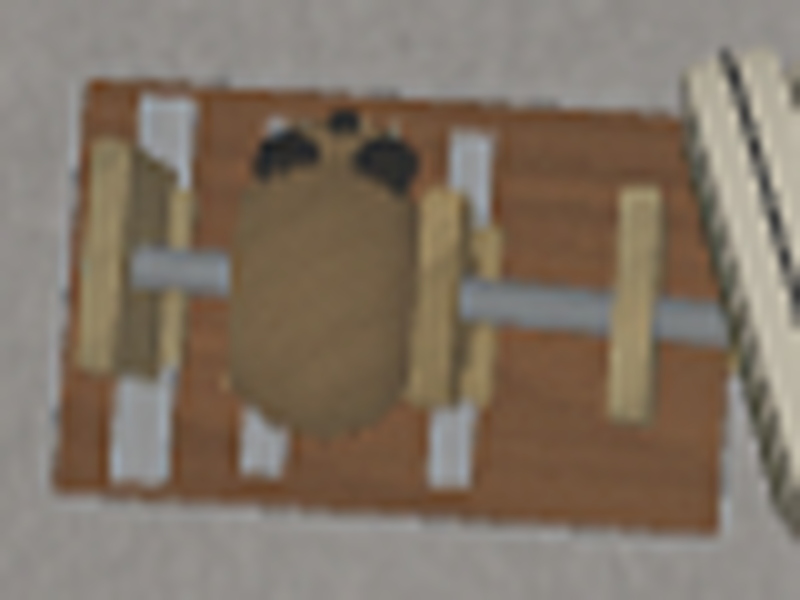

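```bash
python3 -m handwheel '[[[0,0.001,0,0,0,-0.01,0.01],[0,0.002,0,0,0,-0.02,0.01],[0,0.003,0,0,0,-0.03,0.01]]]'; python3 -c "
from h import *
st()"; python3 -m handwheel '[[[0,0.0005,0,0,0,-0.01,0.01],[0,0.0005,0,0,0,-0.02,0.01],[0,0.0005,0,0,0,-0.02,0.01]]]';python3 -c "
from h import *
st();b=manip.camera('top');cv2.imwrite('pics/t16f.png',b)
cv2.imwrite('pics/t16.png',cv2.resize(b[195:255,250:330],None,fx=10,fy=10,interpolation=cv2.INTER_CUBIC))"
```

```text
clock: 19.0
position: [0.5464, 0.0057, 0.0659]
ee_rot: [0.729, 0.685, 0.003, -0.002]
ft_force: [1.4, 0.0, -0.5]
grip_width: 0.262
t 19.0 p [0.5464 0.0057 0.0659] yaw -0.0618 pitch 0.0071 roll 0.002 F [ 1.4  0.  -0.5] M [-0.02 -0.28 -0.27] w 0.262
clock: 19.38
position: [0.547, 0.0057, 0.0661]
ee_rot: [0.722, 0.692, 0.003, -0.002]
ft_force: [3.2, 0.7, -1.1]
grip_width: 0.26
t 19.38 p [0.547  0.0057 0.0661] yaw -0.0424 pitch 0.0071 roll 0.0026 F [ 3.2  0.7 -1.1] M [-0.03 -0.78 -0.8 ] w 0.26
```

View pics/t16.png

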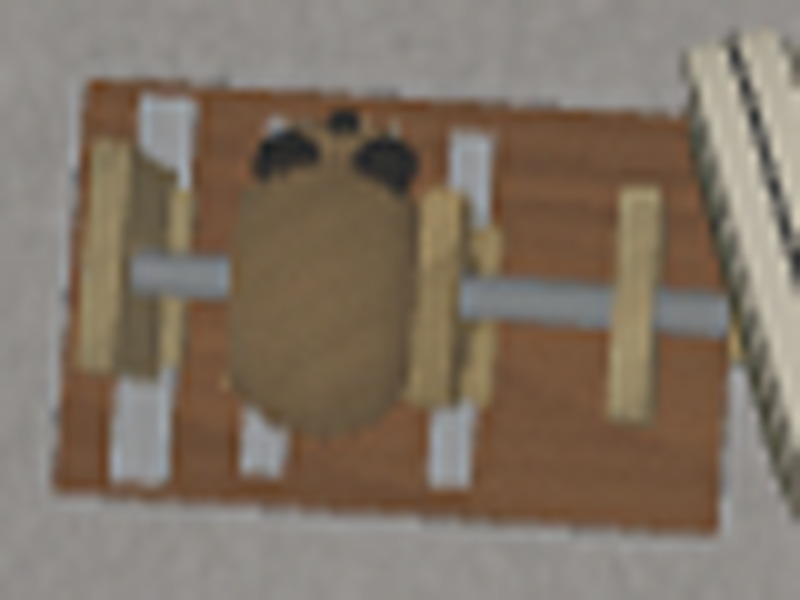

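```bash
python3 -m handwheel '[[[0,0,0,0,0,-0.01,0.01],[0,0,0,0,0,-0.015,0.01],[0,0,0,0,0,-0.015,0.01]]]'; python3 -c "
from h import *
st()"; python3 -m handwheel '[[[0,0,0,0,0,-0.01,0.01],[0,0,0,0,0,-0.015,0.01],[0,0,0,0,0,-0.015,0.01]]]';python3 -c "
from h import *
st();b=manip.camera('top');cv2.imwrite('pics/t17f.png',b)
cv2.imwrite('pics/t17.png',cv2.resize(b[195:255,250:330],None,fx=10,fy=10,interpolation=cv2.INTER_CUBIC))"
```

```text
clock: 19.8
position: [0.5466, 0.0058, 0.0659]
ee_rot: [0.717, 0.698, 0.003, -0.002]
ft_force: [3.9, 0.1, -1.6]
grip_width: 0.256
t 19.8 p [0.5466 0.0058 0.0659] yaw -0.0269 pitch 0.0069 roll 0.0019 F [ 3.9  0.1 -1.6] M [-0.02 -0.92 -0.83] w 0.256
clock: 20.18
position: [0.5465, 0.0059, 0.0658]
ee_rot: [0.711, 0.703, 0.003, -0.002]
ft_force: [3.7, 0.6, -1.6]
grip_width: 0.26
t 20.18 p [0.5465 0.0059 0.0658] yaw -0.0118 pitch 0.0069 roll 0.0018 F [ 3.7  0.6 -1.6] M [ 0.04 -0.89 -0.81] w 0.26
```

View pics/t17.png

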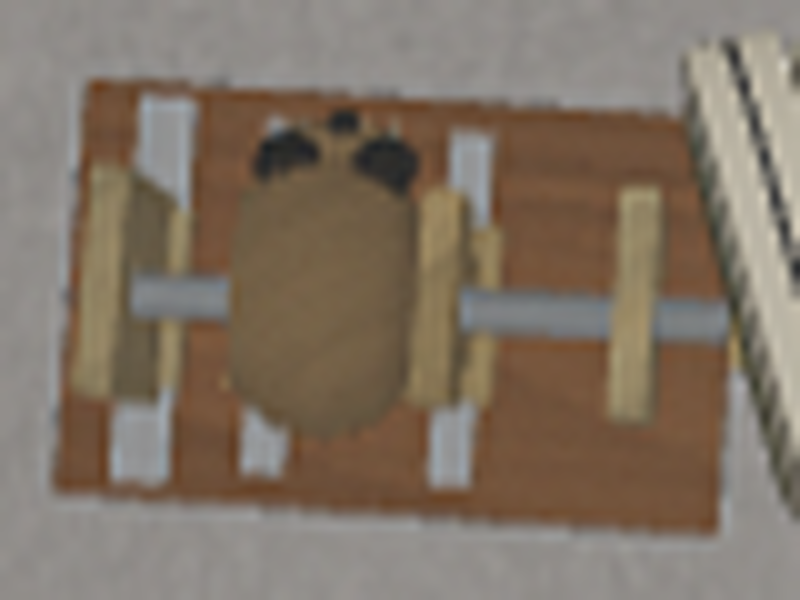

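```bash
cat >> h.py <<'E'
def tops(f):
    """x offset of head board and far upright tops from the line through near upright top centre (yaw .055)"""
    b=cv2.imread(f).astype(float)
    out={}
    # tan top faces: green high; row extents along lines of columns inside the face
    for nm,cols,z in(('near',(313,314),.115),('head',(293,294),.113),('far',(260,261),.115)):
        e=[]
        for u in cols:
            p=b[203:242,u,1]-0.9*b[203:242,u,0]; p=np.interp(np.arange(0,38,.1),np.arange(39),p)
            print(nm,u,p[::10].astype(int).tolist())
E
python3 -c "
from h import *
tops('pics/t17f.png')"
```

```text
near 313 [16, 17, 16, 25, 28, 27, 28, 26, 25, 26, 33, 46, 43, 40, 41, 43, 44, 42, 40, 41, 42, 44, 45, 46, 45, 45, 45, 45, 44, 44, 44, 42, 40, 38, 28, 27, 26, 27]
near 314 [17, 17, 15, 21, 29, 28, 29, 27, 26, 24, 34, 44, 40, 41, 42, 43, 42, 40, 42, 43, 44, 45, 44, 46, 45, 45, 45, 44, 41, 39, 39, 38, 35, 35, 29, 28, 28, 29]
head 293 [16, 17, 26, 28, 28, 29, 28, 28, 27, 29, 35, 47, 48, 46, 46, 45, 46, 45, 40, 40, 40, 41, 40, 42, 42, 42, 42, 41, 42, 41, 40, 42, 30, 18, 14, 11, 12, 12]
head 294 [15, 15, 25, 28, 28, 27, 26, 24, 24, 23, 30, 47, 47, 47, 44, 46, 45, 41, 40, 41, 42, 43, 42, 43, 43, 43, 42, 42, 41, 40, 36, 41, 27, 14, 13, 13, 14, 15]
far 260 [30, 28, 28, 29, 28, 25, 28, 28, 33, 37, 36, 38, 40, 41, 39, 39, 42, 40, 41, 40, 39, 41, 42, 43, 43, 43, 41, 40, 39, 39, 40, 36, 27, 29, 28, 27, 30, 29]
far 261 [26, 27, 28, 29, 29, 23, 27, 29, 34, 37, 39, 41, 39, 40, 40, 42, 44, 43, 42, 40, 41, 40, 40, 37, 35, 36, 34, 29, 30, 29, 27, 26, 23, 18, 15, 17, 14, 12]
```

Run:
```python
from h import *
P=lambda uv,z:onz('top',[uv],z)[0]
n=P((313.5,224.8),.115);h=P((293.5,223.95),.113);f=P((260,222.6),.115)
for nm,p in(('near',n),('head',h),('far',f)): print(nm,p.round(4),'off from line mm',round(1e3*(p[0]-n[0]-.055*(p[1]-n[1])),2))
b=cv2.imread('pics/t12f.png');print((b[203:242,260,1]-.9*b[203:242,260,0]).astype(int).tolist())
```

```text
near [0.553  0.0787 0.115 ] off from line mm 0.0
head [0.5551 0.1314 0.113 ] off from line mm -0.76
far [0.5581 0.2195 0.115 ] off from line mm -2.57
[31, 28, 29, 30, 28, 29, 38, 36, 37, 39, 41, 40, 41, 41, 41, 41, 40, 39, 39, 40, 42, 41, 42, 42, 42, 40, 39, 39, 38, 29, 30, 31, 31, 28, 29, 28, 28, 30, 30]
```

```bash
python3 -m handwheel '[[[0,0,0,0,0,0.02,0.01],[0,0,0,0,0,0.04,0.01],[0,0,0,0,0,0.06,0.01],[0,0,0,0,0,0.07,0.01],[0,0,0,0,0,0.07,0.01]]]'; python3 -c "
from h import *
st()"; python3 -m handwheel '[[[0,0,0,0,0,0.007,0.01],[0,0,0,0,0,0.012,0.01],[0,0,0,0,0,0.012,0.01]]]';python3 -c "
from h import *
st();b=manip.camera('top');cv2.imwrite('pics/t18f.png',b)
print((b[203:242,260,1]-.9*b[203:242,260,0]).astype(int).tolist())
cv2.imwrite('pics/t18.png',cv2.resize(b[195:255,250:330],None,fx=10,fy=10,interpolation=cv2.INTER_CUBIC))"
```

```text
clock: 20.85
position: [0.5457, 0.0059, 0.0655]
ee_rot: [0.735, 0.678, 0.002, -0.002]
ft_force: [-3.7, 0.0, -1.0]
grip_width: 0.255
t 20.85 p [0.5457 0.0059 0.0655] yaw -0.0811 pitch 0.0065 roll -0.0002 F [-3.7  0.  -1. ] M [-0.1   0.8   0.69] w 0.255
clock: 21.22
position: [0.5464, 0.0059, 0.0658]
ee_rot: [0.739, 0.673, 0.003, -0.002]
ft_force: [-4.5, 0.3, -0.8]
grip_width: 0.255
t 21.23 p [0.5464 0.0059 0.0658] yaw -0.0938 pitch 0.0069 roll 0.001 F [-4.5  0.3 -0.8] M [0.01 0.94 0.88] w 0.255
[29, 28, 28, 31, 27, 26, 26, 31, 39, 36, 38, 39, 40, 41, 41, 41, 41, 42, 40, 40, 40, 41, 42, 41, 42, 42, 42, 40, 39, 39, 37, 29, 31, 28, 28, 29, 28, 29, 30]
```

View pics/t18.png

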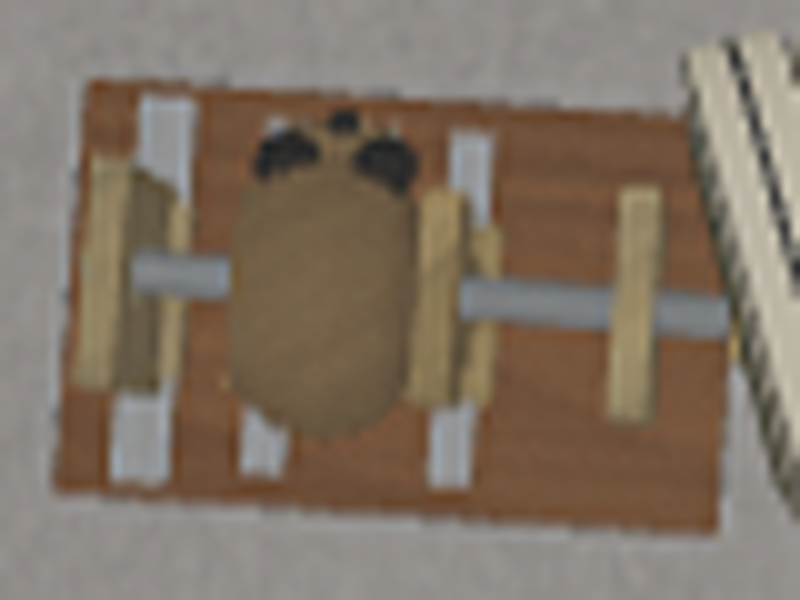

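```bash
python3 -m handwheel '[[[0,0,0,0,0,-0.012,0.01],[0,0,0,0,0,-0.025,0.01],[0,0,0,0,0,-0.037,0.01],[0,0,0,0,0,-0.037,0.01]]]'; python3 -c "
from h import *
st();b=manip.camera('top');cv2.imwrite('pics/t19f.png',b)"
```

```text
clock: 21.78
position: [0.5471, 0.0056, 0.0661]
ee_rot: [0.727, 0.686, 0.003, -0.001]
ft_force: [-0.3, -1.0, -0.8]
grip_width: 0.257
t 21.77 p [0.5471 0.0056 0.0661] yaw -0.0575 pitch 0.007 roll 0.0026 F [-0.3 -1.  -0.8] M [-0.09  0.05 -0.02] w 0.257
```

```bash
python3 -m handwheel '[[[0.002,0,0,0,0,0,0.01],[0.004,0,0,0,0,0,0.01],[0.006,0,0,0,0,0,0.01],[0.008,0,0,0,0,0,0.01]]]'; python3 -m handwheel '[[[0.002,0,0.0001,0,0,0,0.01],[0.004,0,0.0001,0,0,0,0.01],[0.006,0,0.0001,0,0,0,0.01]]]'; python3 -c "
from h import *
st()"
```

```text
clock: 22.32
position: [0.547, 0.014, 0.0659]
ee_rot: [0.727, 0.687, 0.003, -0.002]
ft_force: [0.2, -0.1, -1.5]
grip_width: 0.261
clock: 22.7
position: [0.5474, 0.0199, 0.0659]
ee_rot: [0.727, 0.687, 0.003, -0.002]
ft_force: [-0.2, 0.4, -1.0]
grip_width: 0.261
t 22.7 p [0.5474 0.0199 0.0659] yaw -0.0571 pitch 0.0069 roll 0.0016 F [-0.2  0.4 -1. ] M [-0.07 -0.01  0.02] w 0.261
```

```bash
python3 -m handwheel '[[[0.001,0,0,0,0,0,0.01],[0.0015,0,0,0,0,0,0.01]]]'; python3 -m handwheel '[[[0.0005,0,0,0,0,0,0.01],[0.001,0,0,0,0,0,0.01]]]'; python3 -m handwheel '[[[0.0005,0,0,0,0,0,0.01]]]'
```

```text
clock: 22.95
position: [0.5474, 0.0213, 0.0659]
ee_rot: [0.727, 0.687, 0.003, -0.002]
ft_force: [0.4, -0.6, -1.6]
grip_width: 0.258
clock: 23.2
position: [0.5475, 0.0223, 0.0658]
ee_rot: [0.727, 0.687, 0.003, -0.002]
ft_force: [-0.2, 0.4, -1.1]
grip_width: 0.252
clock: 23.32
position: [0.5475, 0.0228, 0.0659]
ee_rot: [0.727, 0.687, 0.003, -0.002]
ft_force: [0.7, -0.3, -1.0]
grip_width: 0.26
```

```bash
python3 -m handwheel '[[[0.0005,0,0,0,0,0,0.01]]]'; python3 -m handwheel '[[[0.0005,0,0,0,0,0,0.01]]]'
```

```text
clock: 23.45
position: [0.5476, 0.0233, 0.0659]
ee_rot: [0.727, 0.687, 0.003, -0.002]
ft_force: [0.1, 0.0, -1.3]
grip_width: 0.255
clock: 23.58
position: [0.5476, 0.0238, 0.0659]
ee_rot: [0.727, 0.687, 0.003, -0.002]
ft_force: [0.3, -0.9, -1.3]
grip_width: 0.26
```

```bash
python3 -m handwheel '[[[0.0005,0,0,0,0,0,0.01]]]'; python3 -m handwheel '[[[0.0005,0,0,0,0,0,0.01]]]';  python3 -m handwheel '[[[0.0005,0,0,0,0,0,0.01]]]'
```

```text
clock: 23.7
position: [0.5476, 0.0243, 0.0659]
ee_rot: [0.727, 0.687, 0.003, -0.002]
ft_force: [-0.4, 0.1, -0.9]
grip_width: 0.251
clock: 23.82
position: [0.5476, 0.0248, 0.0659]
ee_rot: [0.727, 0.687, 0.003, -0.002]
ft_force: [-0.7, 0.1, -2.0]
grip_width: 0.254
clock: 23.95
position: [0.5477, 0.0253, 0.0659]
ee_rot: [0.727, 0.687, 0.003, -0.002]
ft_force: [0.3, 0.5, -2.0]
grip_width: 0.261
```

```bash
python3 -m handwheel '[[[0.0005,0,0,0,0,0,0.01]]]'; python3 -m handwheel '[[[0.0005,0,0,0,0,0,0.01]]]';  python3 -m handwheel '[[[0.0005,0,0,0,0,0,0.01]]]'; python3 -c "
from h import *
st();a=manip.camera('side');b=manip.camera('top');cv2.imwrite('pics/t20f.png',b)
cv2.imwrite('pics/t20.png',cv2.resize(b[195:255,250:330],None,fx=10,fy=10,interpolation=cv2.INTER_CUBIC))
cv2.imwrite('pics/s20.png',cv2.resize(a[130:260,190:320],None,fx=4.5,fy=4.5,interpolation=cv2.INTER_CUBIC))"
```

```text
clock: 24.08
position: [0.5477, 0.0258, 0.0659]
ee_rot: [0.727, 0.687, 0.003, -0.002]
ft_force: [-0.4, -0.1, -1.1]
grip_width: 0.258
clock: 24.2
position: [0.5477, 0.0261, 0.0659]
ee_rot: [0.727, 0.687, 0.003, -0.002]
ft_force: [0.6, -1.6, -1.0]
grip_width: 0.259
clock: 24.32
position: [0.5477, 0.0261, 0.0658]
ee_rot: [0.727, 0.686, 0.003, -0.002]
ft_force: [-0.0, -3.1, 0.1]
grip_width: 0.255
t 24.32 p [0.5477 0.0261 0.0658] yaw -0.0575 pitch 0.006 roll 0.0014 F [-0.  -3.1  0.1] M [-0.88  0.12  0.03] w 0.255
```

View pics/t20.png

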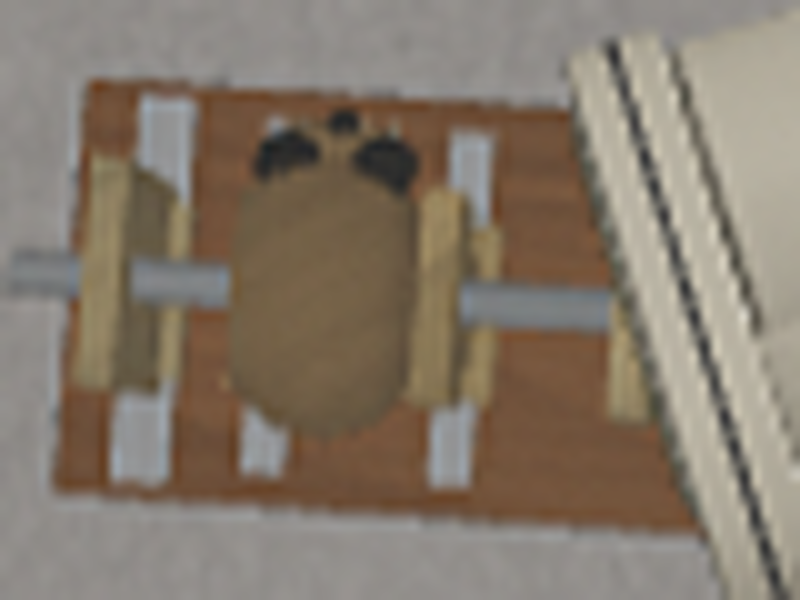

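View pics/s20.png

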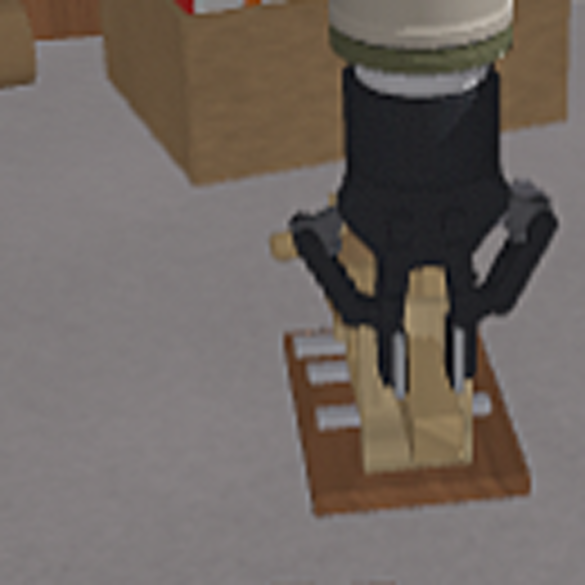

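```bash
python3 -m handwheel '[[[0.0004,0,0,0,0,0,0.01]]]'; python3 -m handwheel '[[[0.0004,0,0,0,0,0,0.01],[0.0004,0,0,0,0,0,0.01]]]';python3 -c "
from h import *
st()"
```

```text
clock: 24.55
position: [0.5477, 0.0261, 0.0658]
ee_rot: [0.727, 0.686, 0.003, -0.001]
ft_force: [-1.3, -6.2, -1.1]
grip_width: 0.258
clock: 24.8
position: [0.5477, 0.0261, 0.0658]
ee_rot: [0.727, 0.686, 0.002, -0.001]
ft_force: [0.0, -5.9, 0.1]
grip_width: 0.26
t 24.8 p [0.5477 0.0261 0.0658] yaw -0.0582 pitch 0.0053 roll 0.0013 F [ 0.  -5.9  0.1] M [-1.53  0.14  0.11] w 0.26
```

```bash
python3 -m handwheel '[[[-0.0003,0,0.0005,0,0,0,0.01]]]'; python3 -m handwheel '[[[0,0,0.0005,0,0,0,0.01],[0,0,0.0005,0,0,0,0.01]]]';python3 -c "
from h import *
st()"; python3 -m handwheel '[[[0,0,0.0005,0,0,0,0.01],[0,0,0.0005,0,0,0,0.01]]]';python3 -c "
from h import *
st()"
```

```text
clock: 24.92
position: [0.5478, 0.0261, 0.0655]
ee_rot: [0.727, 0.686, 0.003, -0.001]
ft_force: [-1.1, -5.3, 1.7]
grip_width: 0.256
clock: 25.18
position: [0.5479, 0.0261, 0.065]
ee_rot: [0.727, 0.686, 0.003, -0.001]
ft_force: [-1.2, -5.8, 1.4]
grip_width: 0.258
t 25.18 p [0.5479 0.0261 0.065 ] yaw -0.058 pitch 0.0056 roll 0.0017 F [-1.2 -5.8  1.4] M [-1.37  0.17  0.07] w 0.258
clock: 25.42
position: [0.548, 0.0261, 0.0646]
ee_rot: [0.727, 0.686, 0.003, -0.001]
ft_force: [-1.3, -6.3, 1.5]
grip_width: 0.258
t 25.43 p [0.548  0.0261 0.0646] yaw -0.058 pitch 0.0056 roll 0.0019 F [-1.3 -6.3  1.5] M [-1.4   0.18  0.  ] w 0.258
```

```bash
python3 -m handwheel '[[[0,0,0.0005,0,0,0,0.01],[0,0,0.0005,0,0,0,0.01]]]';python3 -m handwheel '[[[0,0,0.0005,0,0,0,0.01],[0,0,0.0005,0,0,0,0.01]]]';python3 -c "
from h import *
st()"
```

```text
clock: 25.68
position: [0.548, 0.0261, 0.0641]
ee_rot: [0.727, 0.686, 0.003, -0.001]
ft_force: [-0.5, -6.6, 1.0]
grip_width: 0.256
clock: 25.92
position: [0.5481, 0.026, 0.0637]
ee_rot: [0.727, 0.686, 0.003, -0.001]
ft_force: [-0.1, -6.6, 1.7]
grip_width: 0.255
t 25.93 p [0.5481 0.026  0.0637] yaw -0.058 pitch 0.0056 roll 0.0021 F [-0.1 -6.6  1.7] M [-1.35  0.05  0.04] w 0.255
```

```bash
python3 -m handwheel '[[[0,0,0.0004,0,0,0,0.01],[0,0,0.0004,0,0,0,0.01]]]';python3 -m handwheel '[[[0,0,0.0004,0,0,0,0.01],[0,0,0.0004,0,0,0,0.01]]]';python3 -c "
from h import *
st()"
```

```text
clock: 26.18
position: [0.5481, 0.026, 0.0633]
ee_rot: [0.727, 0.686, 0.003, -0.001]
ft_force: [-0.4, -6.0, 1.7]
grip_width: 0.258
clock: 26.42
position: [0.5481, 0.0259, 0.063]
ee_rot: [0.727, 0.686, 0.003, -0.001]
ft_force: [-0.7, -6.7, 2.1]
grip_width: 0.256
t 26.43 p [0.5481 0.0259 0.063 ] yaw -0.0581 pitch 0.0054 roll 0.0021 F [-0.7 -6.7  2.1] M [-1.44  0.15  0.06] w 0.256
```

```bash
python3 -m handwheel '[[[0,0,0,0,0,0,0.03],[0,0,0,0,0,0,0.05],[0,0,0,0,0,0,0.06],[0,0,0,0,0,0,0.06]]]' 20;python3 -c "
from h import *
st();a=manip.camera('side');b=manip.camera('top');cv2.imwrite('pics/t21f.png',b)
cv2.imwrite('pics/t21.png',cv2.resize(b[195:255,250:330],None,fx=10,fy=10,interpolation=cv2.INTER_CUBIC))
cv2.imwrite('pics/s21.png',cv2.resize(a[150:260,210:320],None,fx=5.4,fy=5.4,interpolation=cv2.INTER_CUBIC))"
```

```text
clock: 26.92
position: [0.5478, 0.0276, 0.0626]
ee_rot: [0.727, 0.687, 0.003, -0.002]
ft_force: [0.1, -0.5, 0.2]
grip_width: 0.703
t 26.93 p [0.5478 0.0276 0.0626] yaw -0.0566 pitch 0.0072 roll 0.0016 F [ 0.1 -0.5  0.2] M [-0.03  0.04  0.02] w 0.703
```

View pics/s21.png

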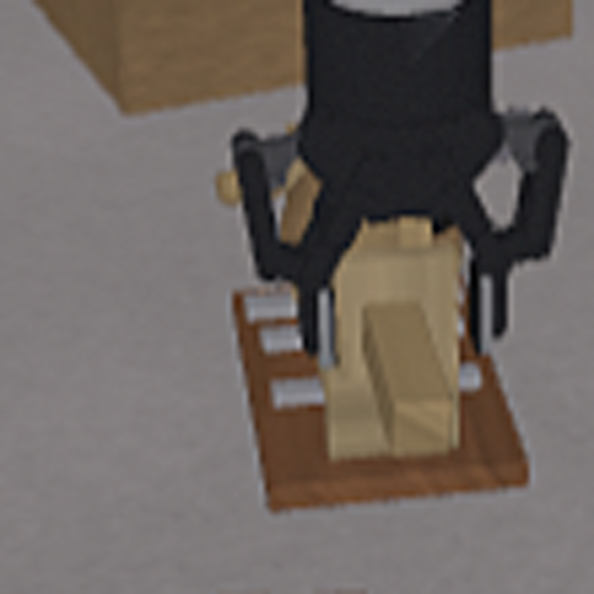

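View pics/t21.png

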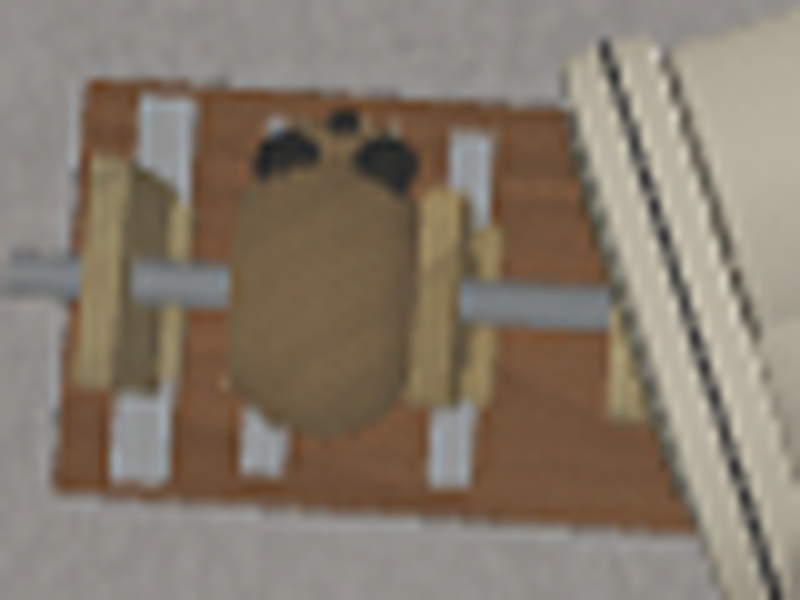

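```bash
python3 -m handwheel '[[[-0.002,0,-0.01,0,0,0,0.06],[-0.004,0,-0.03,0,0,0,0.06],[-0.006,0,-0.06,0,0,0,0.06],[-0.02,0,-0.1,0,0,0,0.06],[-0.06,0,-0.13,0,0,0,0.06],[-0.12,0,-0.14,0,0,0,0.06],[-0.18,0,-0.14,0,0,0,0.06],[-0.23,0,-0.14,0,0,0,0.06]]]';python3 -m handwheel '[[[-0.06,-0.06,0,0,0,0,0.06],[-0.1,-0.12,0,0,0,0,0.06],[-0.1,-0.12,0,0,0,0,0.06]]]'; python3 -c "
from h import *
st();a=manip.camera('side');b=manip.camera('top');cv2.imwrite('pics/t22f.png',b);cv2.imwrite('pics/s22f.png',a)
cv2.imwrite('pics/t22.png',cv2.resize(b[195:255,245:345],None,fx=8,fy=8,interpolation=cv2.INTER_CUBIC))
cv2.imwrite('pics/s22.png',cv2.resize(a[160:260,230:330],None,fx=6,fy=6,interpolation=cv2.INTER_CUBIC))"
```

```text
clock: 28.02
position: [0.5341, -0.2061, 0.2031]
ee_rot: [0.727, 0.686, 0.003, -0.001]
ft_force: [-0.5, 0.7, 0.6]
grip_width: 0.707
clock: 28.4
position: [0.4063, -0.2987, 0.2018]
ee_rot: [0.728, 0.685, 0.003, -0.001]
ft_force: [0.5, 0.2, -0.2]
grip_width: 0.703
t 28.4 p [ 0.4063 -0.2987  0.2018] yaw -0.0607 pitch 0.0054 roll 0.0025 F [ 0.5  0.2 -0.2] M [ 0.04 -0.04  0.  ] w 0.703
```

View pics/s22.png

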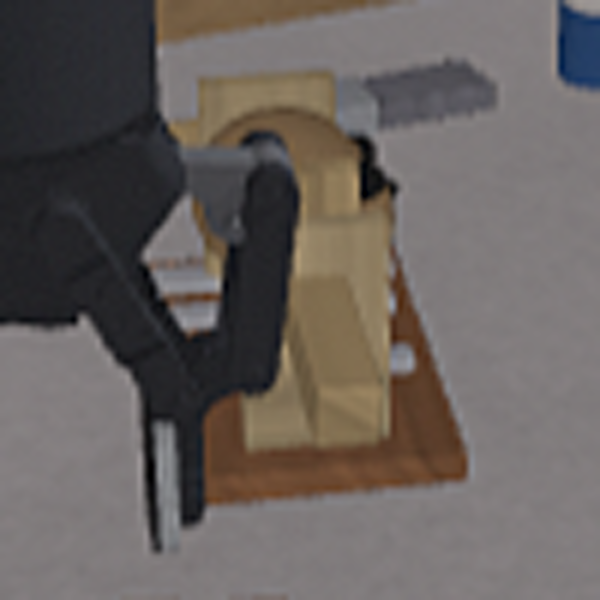

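View pics/t22.png

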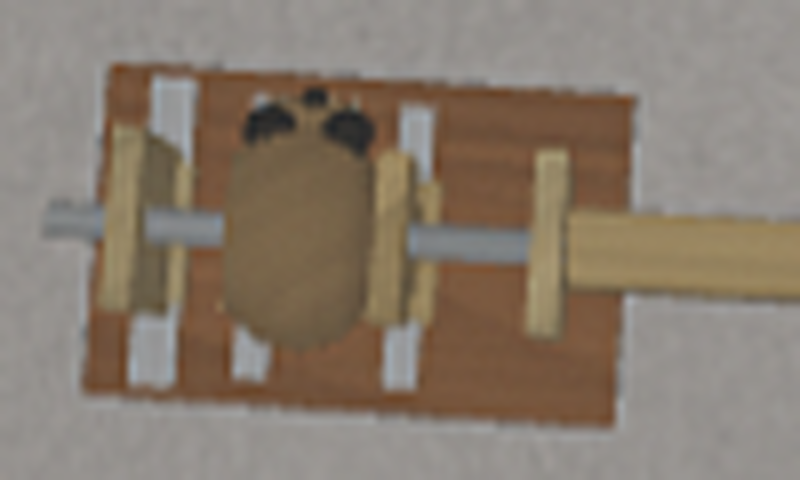

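View pics/s22f.png

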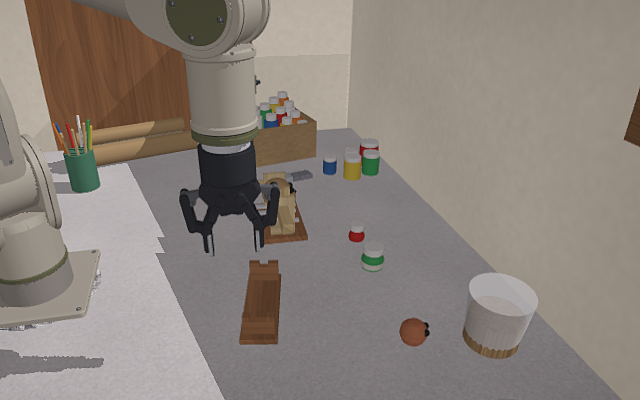

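Run:
```python
from h import *
b=cv2.imread('pics/t22f.png')
for r in(223,226,229): print(r,b[r,309:322].tolist())
T=lambda p:(np.array(p,float)+.5)/8-.5+[245,195]
print('shoulder',onz('top',[T((568,247))],.096),'upright edge',onz('top',[T((570,247))],.115))
print('tip',onz('top',[T((43,217))],.085))
for n,r in(('s',(350,215,80,70)),):pass
a0=cv2.imread('pics/side0.png').astype(int);a1=cv2.imread('pics/s22f.png').astype(int)
d=abs(a0-a1).sum(2)>60; print('jars/trinket side diff',d[215:280,335:400].sum(),d[310:355,390:440].sum())
t0=cv2.imread('pics/top0.png').astype(int);d=abs(t0-b.astype(int)).sum(2)>60; print('top diff',d[150:190,315:390].sum(),d[150:190,435:470].sum(),'brush',d[165:245,185:220].sum())
```

```text
223 [[80, 91, 108], [80, 90, 106], [90, 116, 137], [104, 137, 153], [105, 137, 152], [106, 139, 154], [75, 99, 112], [92, 128, 148], [95, 132, 151], [94, 132, 150], [93, 130, 150], [94, 131, 150], [95, 131, 151]]
226 [[133, 131, 125], [132, 129, 125], [109, 138, 152], [104, 141, 158], [107, 141, 158], [109, 144, 160], [77, 100, 112], [92, 130, 150], [92, 128, 148], [92, 130, 148], [94, 129, 148], [92, 129, 148], [93, 130, 148]]
229 [[60, 85, 122], [59, 84, 119], [104, 140, 158], [111, 146, 160], [111, 145, 161], [110, 145, 161], [72, 95, 107], [96, 134, 154], [97, 135, 155], [97, 136, 155], [98, 136, 154], [98, 136, 155], [97, 135, 155]]
shoulder [[0.55233829 0.0737413  0.096     ]] upright edge [[0.55132243 0.07261561 0.115     ]]
tip [[0.56226983 0.25147175 0.085     ]]
jars/trinket side diff 0 0
top diff 0 0 brush 0
```

```bash
python3 -c "
from workcell import manip
print(manip.hand_in()); print(manip.get_obs()['clock'])"
```

```text
the job is handed in; nothing more can be done
None
the job is handed in; nothing more can be done
```

The spindle is threaded through the near upright, the head and the far upright, with its shoulder against the near upright. I let go of it, backed the gripper away and handed the job in at about 28.5 s.

**How it went:** The rod went into the head's hole on the first try, and I swung it sideways to drag the head about 1.6 mm towards the line. The far hole also took the rod first time. My first push on the far upright overshot by about 2.5 mm, so I pushed it part of the way back. I then slid the spindle home until it stopped, pressed with about 6 N, lowered it onto the hole and opened the fingers.

**Last checks:**
- **Seating:** From above, the handle starts right at the near upright's outer face. Working back from the tip puts the shoulder within about 2 mm of that face, which is as close as the camera can measure. I take "flush" mainly from the firm stop under force.
- **Alignment:** I estimate the head about 0.8 mm and the far upright about 0.6 mm off line, both within the rod's play in the holes.
- **Forces:** The largest contact force I read was about 7 N, but I only read it at the end of each move. By leverage, the near upright could have taken somewhat more while I was dragging the far one.
- **Surroundings:** The pictures showed no change around the jars, the trinket or the brush. I saw no contact between the gripper and the stand or head.

**Disagreements:** The top camera put the spindle about 2 mm further along x than the arm's own reading did. I corrected for that throughout. The tip's height was never measured directly; I assumed a droop of about 1.5 mm and saw no sign of trouble.

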